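# Cull the odd sample jars and load the crate

## Robot

A 6-joint arm with a two-finger parallel gripper is mounted at the origin on the work surface. World frame = base frame: x ahead of the robot, y to its left, z up, the work surface at z = 0. Lengths are in mm, angles in rad, forces in N, time in s.
With the tool pointing down it reaches from about 275 to 1000 mm from the base axis. Payload 8.4 kg.
Tool frame: the origin (TCP) lies between the finger pads; the fingertips stand 17 mm ahead of it and the grasp point (between the pads) lies 2 mm behind it; z points along the fingers, y is the line along which they close (so a half turn about z gives the same grasp; the last joint's range is limited). The gripper opens to 85 mm and grips with 20 to 120 N. Pads are 22 mm wide; open, the fingers measure 114 mm over their backs; the gripper's body (76 mm by 85 mm) begins 54 mm behind the grasp point. The pads swing forward as they close: fully open they stand 13 mm farther back than shut.
Start: joints at [1.132, 0.353, 1.633, -0, 1.155, -0.002], TCP at [264.4, 566.322, 248.281] pointing down, gripper open.
Joint ranges: [-2.63, 2.63], [-0.92, 2.1], [0.06, 2.66], [-1.3, 4.44], [0, 2.69], [-3.02, 3.02]. Speed limits (rad/s): [2.22, 2.22, 2.79, 3.14, 3.14, 3.14].

## Interface

Orientations are given as a 3x3 rotation matrix whose columns are the frame's x, y, z axes.
In Python, from bench import robot gives the robot as it stands.
- The arm moves only by the tool arm_command, never from a script. Its arguments are lists of equal length, an entry for each row: "translation": the shift along the tool's x, y, z as a fraction of full scale, a list of three; "twist": the turn, a rotation vector about the tool's x, y, z as a fraction of full scale, a list of three. A call has 1 to 5 rows; each row shifts and turns the commanded pose from where the row before left it, along the tool's axes as they then stand; what a row does not reach is not made up. Full scale, the value 1, is 30 mm for a shift and 5 degrees for a turn. A row lasts 1/12 s, in which the tool goes at most 41.7 mm and 7.16 degrees, less where a joint would pass 70% of its speed; a pose out of reach is approached as far as the arm can. A call with a number of a shift or a turn outside -1 to 1 is refused whole. A call with a gripper value outside its range is refused whole. "hand" is the closure, from 0 (fully open) to 1 (shut), set as the call begins (left out, the last holds). The fingers move at their own pace and stop on an object; "newtons" is the grip in N (left out, the last holds). Time passes only in rows, so rows that do not move let the fingers close. It gives the time, the measured TCP pose, the force, the opening and the grip force at its end, in the units of the state.
- robot.state(): the state, without advancing time (a new reading comes with each control period).
- robot.read_camera(name): name is "scene" or "side" or "wrist"; returns the picture (480x640x3 uint8, blue, green, red); there is no depth.
- robot.camera_params(name): a dict with "vfov" (degrees; the focal length in pixels is half the picture's height over the tangent of half this angle, whatever the lens; pixels are square), "cx", "cy" (the principal point, pixels), "R" (3x3) and "t" (3): a world point X has camera coordinates R X + t. Camera axes: x right, y down, z forward; pixel columns grow to the right and rows downward; lengths in mm; the calibration is good to about 2 mm. The wrist camera is an equidistant fisheye: a pixel r from the principal point sees the ray r / f radians off the axis. A picture is of the moment at which its call begins: read the wrist's pose just before it. camera_params takes no time and is no camera call; for the wrist camera it gives the pose at the moment of the call.
- robot.finish_job(): hands the job in; it is judged then, once.
The state is a dict: "t": time; "joint_positions": joint angles; "joint_vel": joint speeds; "effort": joint torques, N m; "position": TCP position; "eef_rot": TCP orientation; "ft_force": force on the tool from outside, world axes, zero at the start; "moment": the same for the moment, N m; "gripper_width": finger opening in mm; "grasp_force": force on a finger pad.
Only numpy, scipy, OpenCV 4.12 (cv2) and the standard library are available. Lean on these libraries where they do the work, as an engineer would, in place of code of your own. Each camera call takes 0.05 s, during which the arm holds its last target. There are 200 camera calls.

## Task

Check the batch of sample jars standing on the bench. First take out the odd ones: stand jars that are too short upright in the steel reject tray, and stand the jar with the crooked cap, if there is one, on the bench midway between the dish of spare caps and the vortex mixer for re-capping. Only then load all the good jars into the grey divided crate, upright, one per cell, and leave everything else on the bench where it is.

Things in the scene. Friction and masses are not known exactly. Their poses are not given: they have to be found in the camera images.
- jar_1: good jar: white screw-cap sample jar, round, 46 mm diameter with a thick heavy bottom, and a narrower blue cap (37 mm). Origin: centre of its underside, z up its axis. Straight wall to 42 mm, cap on straight, 54 mm high in all. 80 to 170 g. One of 4 or 5 present (absent: None).
- jar_2: good jar: white screw-cap sample jar, round, 46 mm diameter with a thick heavy bottom, and a narrower blue cap (37 mm). Origin: centre of its underside, z up its axis. Straight wall to 42 mm, cap on straight, 54 mm high in all. 80 to 170 g. One of 4 or 5 present (absent: None).
- jar_3: good jar: white screw-cap sample jar, round, 46 mm diameter with a thick heavy bottom, and a narrower blue cap (37 mm). Origin: centre of its underside, z up its axis. Straight wall to 42 mm, cap on straight, 54 mm high in all. 80 to 170 g. One of 4 or 5 present (absent: None).
- jar_4: good jar: white screw-cap sample jar, round, 46 mm diameter with a thick heavy bottom, and a narrower blue cap (37 mm). Origin: centre of its underside, z up its axis. Straight wall to 42 mm, cap on straight, 54 mm high in all. 80 to 170 g. One of 4 or 5 present (absent: None).
- jar_5: good jar: white screw-cap sample jar, round, 46 mm diameter with a thick heavy bottom, and a narrower blue cap (37 mm). Origin: centre of its underside, z up its axis. Straight wall to 42 mm, cap on straight, 54 mm high in all. 80 to 170 g. One of 4 or 5 present (absent: None).
- short_1: odd jar, too short: white screw-cap sample jar, round, 46 mm diameter with a thick heavy bottom, and a narrower blue cap (37 mm). Origin: centre of its underside, z up its axis. Straight wall to only 24 mm, cap straight, 36 mm high in all. Otherwise like the good jars. May be absent (None).
- short_2: odd jar, too short: white screw-cap sample jar, round, 46 mm diameter with a thick heavy bottom, and a narrower blue cap (37 mm). Origin: centre of its underside, z up its axis. Straight wall to only 24 mm, cap straight, 36 mm high in all. Otherwise like the good jars. May be absent (None).
- crooked: odd jar with crooked cap: white screw-cap sample jar, round, 46 mm diameter with a thick heavy bottom, and a narrower blue cap (37 mm). Origin: centre of its underside, z up its axis. Straight wall to 42 mm like a good jar, but the cap leans 20 degrees towards the jar's own +x; 66 mm high at the highest edge; the cap stays inside the wall's outline. May be absent (None).
- crate: fixed grey divided crate, 226 (its x) by 152 (its y) mm, 22 mm high, open on top, 3 cells along x by 2 along y, each 70 by 70 mm clear, walls 4 mm, floor 4 mm thick. Origin: centre of underside.
- cell_0 (a point): centre of the floor (upper face) of crate cell 0; at x -74, y -37 mm in the crate's frame; axes as the crate's
- cell_1 (a point): centre of the floor (upper face) of crate cell 1; at x -74, y 37 mm in the crate's frame; axes as the crate's
- cell_2 (a point): centre of the floor (upper face) of crate cell 2; at x 0, y -37 mm in the crate's frame; axes as the crate's
- cell_3 (a point): centre of the floor (upper face) of crate cell 3; at x 0, y 37 mm in the crate's frame; axes as the crate's
- cell_4 (a point): centre of the floor (upper face) of crate cell 4; at x 74, y -37 mm in the crate's frame; axes as the crate's
- cell_5 (a point): centre of the floor (upper face) of crate cell 5; at x 74, y 37 mm in the crate's frame; axes as the crate's
- tray: fixed shallow steel reject tray, 170 (its x) by 110 (its y) mm outside, rim 14 mm high, walls 3 mm, floor 3 mm thick. Origin: centre of underside.
- dish: fixed round white dish holding spare blue caps, 84 mm diameter, about 35 mm high with the caps. Origin: centre of underside; the mixer stands 200 mm from it along its own -y.
- mixer: fixed round grey vortex mixer, 92 mm base diameter, 76 mm high with a black rubber cup on top. Origin: centre of underside.
- recap_spot (a point): point on the bench midway between dish and mixer (100 mm from each centre); not marked; its axes are the dish's, y along the line between the two
- beaker: bystander: small empty glass beaker, 46 mm diameter, 55 mm high, standing among the jars. Origin: centre of underside. Leave alone.
- timer: bystander: white bench timer, 60 x 60 x 16 mm, beyond the jars. Leave alone.
- washbottle: bystander: white bottle with red cap, 60 mm diameter, 90 mm high, beyond the jars. Leave alone.
- scoop: bystander: long-handled steel measuring spoon, 160 mm long, lying beyond the crate. Leave alone.
Mind the look-alikes: they are no part of the job. What is shaped like the short_1 but red is not meant.

How it is judged:
By the outcome, as a careful person would: the job done as asked, in the order asked, and still so for the second after the job is handed in, with the robot touching nothing.
Of jar_1, jar_2, jar_3, jar_4, jar_5 only 4 to 5 are there at a start; the rules pass over those that are not, and their reading is None.
Of short_1, short_2, crooked only 2 to 3 are there at a start; the rules pass over those that are not, and their reading is None.
At some moment in a run one of jar_1, jar_2, jar_3, jar_4, jar_5, short_1, short_2, crooked may be knocked a few centimetres aside while the robot is not near it.
It also fails if it takes over 210 s, if anything falls off the work surface, if the arm or the gripper's body presses on something with over 40 N, if the wrist force passes 120 N, or if a joint passes its speed limit or range.

## Working session

There is one attempt and no reset: what is moved stays moved. The work goes in short steps, Python scripts to look and compute and a tool call to move; the robot and the scene stay as the last step left them, time stands still between calls to the robot, and variables do not carry over. Pictures are saved under pics/ and viewed, at most 14 in all, crops included, and the job is handed in when it is done.

Besides the shell and the picture viewer there is one more tool, called as name(argument=value, ...) on one line, values as JSON. arm_command: Moves the arm, as the interface text tells. Its arguments: {"type":"object","properties":{"translation":{"type":"array","items":{"type":"array","items":{"type":"number"}}},"twist":{"type":"array","items":{"type":"array","items":{"type":"number"}}},"hand":{"type":"number"},"newtons":{"type":"number"}},"required":["translation","twist"]}

```bash
mkdir -p pics; cat > h.py <<'E'
import numpy as np, cv2
from bench import robot
def shot(n,f=None):
    p=robot.camera_params(n); im=robot.read_camera(n).copy()
    if f: cv2.imwrite('pics/'+f,im)
    return p,im
def ray(p,u,v,wrist=False):
    f=240/np.tan(np.radians(p['vfov'])/2); R=np.array(p['R']);t=np.array(p['t'])
    a=np.array([u-p['cx'],v-p['cy']])
    if wrist:
        r=np.hypot(*a);th=r/f; d=np.r_[a/max(r,1e-9)*np.sin(th),np.cos(th)]
    else: d=np.r_[a/f,1]
    return -R.T@t, R.T@d
def hit(p,u,v,z,wrist=False):
    c,d=ray(p,u,v,wrist); return c+d*(z-c[2])/d[2]
def proj(p,X,wrist=False):
    f=240/np.tan(np.radians(p['vfov'])/2); c=np.array(p['R'])@np.array(X)+np.array(p['t'])
    if wrist:
        r=np.hypot(c[0],c[1]); th=np.arctan2(r,c[2]); return np.array([p['cx'],p['cy']])+f*th*c[:2]/r
    return np.array([p['cx'],p['cy']])+f*c[:2]/c[2]
E
python3 - <<'E'
from h import *
print(robot.state()['t'],robot.state()['position'],robot.state()['eef_rot'],robot.state()['gripper_width'])
for n in('scene','side','wrist'):
    p,im=shot(n,n+'0.png'); print(n,p['vfov'],p['cx'],p['cy'],-np.array(p['R']).T@p['t'],np.array(p['R'])[2])
E
```

```text
0.0 [264.19420883 565.90482588 247.54530994] [[-9.06106783e-01  4.23048597e-01 -6.17904017e-04]
 [ 4.23049048e-01  9.06105859e-01 -1.29466950e-03]
 [ 1.21783352e-05 -1.43451252e-03 -9.99998971e-01]] 85.51274354667727
scene 52.95543695048964 313.1446575271576 236.59526632595572 [1112.27057008  570.13574268  562.01986531] [-0.57400315 -0.60858901 -0.54785016]
side 55.650303404211 325.0326528904799 240.20435490040055 [385.9063719  652.23673014 578.19318369] [ 0.19540227 -0.7574397  -0.62297917]
wrist 65.70646984690485 320.29753090529084 239.36379118874706 [194.32899912 599.03817963 373.3695917 ] [ 0.2716678  -0.12795503 -0.95384701]
```

View pics/scene0.png

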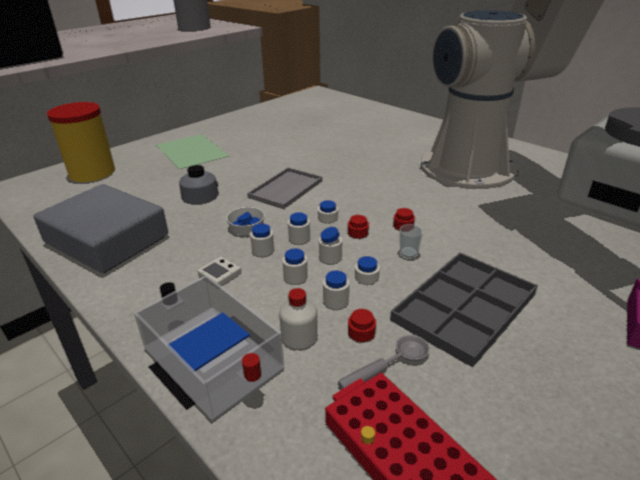

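View pics/side0.png

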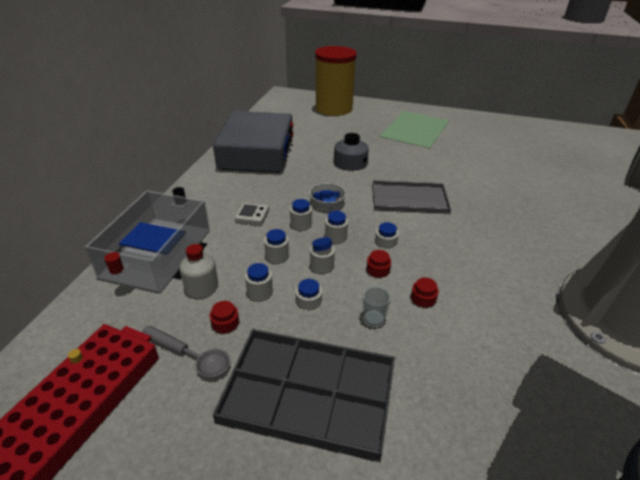

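View pics/wrist0.png

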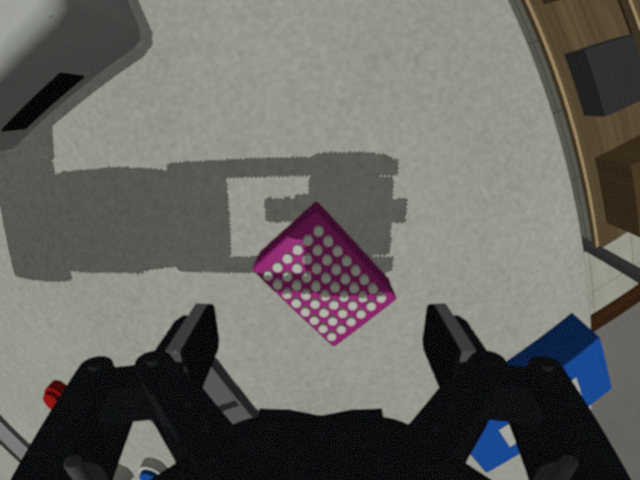

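Scene (side) pixels: seven blue-capped jars. Short candidates are (328,211)/(387,234) and (367,270)/(309,293), and the crooked candidate is (330,245)/(322,254). The other four look good. The look-alikes are the red short jars (side 379,263; 425,292; 224,317), the beaker (374,308), the washbottle (198,273) and the caps in the dish (327,197). Next I'll measure and check with a close crop.

```bash
cat > meas.py <<'E'
from h import *
from scipy.optimize import linear_sum_assignment
def tri(a,b):
    (c1,d1),(c2,d2)=a,b; d1=d1/np.linalg.norm(d1);d2=d2/np.linalg.norm(d2)
    s=np.linalg.lstsq(np.c_[d1,-d2],c2-c1,rcond=None)[0]
    A=c1+s[0]*d1;B=c2+s[1]*d2; return (A+B)/2,np.linalg.norm(A-B)
def caps(im):
    h=cv2.cvtColor(im,cv2.COLOR_BGR2HSV)
    m=cv2.inRange(h,(105,140,60),(130,255,255))
    n,_,st,c=cv2.connectedComponentsWithStats(m)
    return [(c[i],st[i]) for i in range(1,n) if 60<st[i,4]<700]
def jars(ps,ims,pd,imd,maxe=6):
    A=caps(ims);B=caps(imd);out=[]
    C=np.full((len(A),len(B)),99.);P={}
    for i,a in enumerate(A):
        for j,b in enumerate(B):
            X,e=tri(ray(ps,*a[0]),ray(pd,*b[0])); P[i,j]=X
            if 15<X[2]<80: C[i,j]=e
    for i,j in zip(*linear_sum_assignment(C)):
        if C[i,j]<maxe: out.append((P[i,j],C[i,j],A[i][0],B[j][0],A[i][1][2:],B[j][1][2:]))
    return out
E
python3 - <<'E'
from meas import *
np.set_printoptions(precision=1,suppress=True)
ps=robot.camera_params('scene');pd=robot.camera_params('side')
a=cv2.imread('pics/scene0.png');b=cv2.imread('pics/side0.png')
for o in jars(ps,a,pd,b): print(*o)
A=cv2.resize(a[190:310,220:420],(800,480),interpolation=3)[:, :]
B=b[185:325,230:410]
cv2.imwrite('pics/crop.png',np.hstack([cv2.resize(a[190:320,225:395],(400,306),interpolation=3),cv2.resize(B,(393,306),interpolation=3)]))
# dark things on side view
h=cv2.cvtColor(b,cv2.COLOR_BGR2GRAY)
cv2.imwrite('pics/crate.png',np.hstack([cv2.resize(b[320:460,205:405],(400,280),interpolation=3),cv2.resize(b[130:230,325:467],(400,280),interpolation=3)]))
E
```

```text
[447.8 -85.7  31.9] 0.0023337003328280093 [327.4 205.8] [387.4 228. ] [ 15  11 133] [ 16  11 148]
[ 600.  -184.2   20.8] 2.0760316969238 [246.  219.3] [326.7 195.4] [ 25  12 178] [ 25  11 187]
[550.3 -70.   50.4] 0.4840877582549752 [298.  218.5] [336.3 216.1] [ 15  12 159] [ 16  12 153]
[632.  -91.   50.1] 0.661748764619005 [260.5 229.9] [300.4 204.2] [ 17  13 182] [ 16  10 131]
[552.8  23.1  53.1] 0.9802015514853489 [329.3 234.6] [322.5 243.2] [ 17  16 197] [ 19  14 172]
[644.8  22.   49.7] 0.21866723022587467 [294.  255.9] [275.7 235.4] [ 19  15 221] [ 18  12 173]
[551.1 118.1  31.5] 0.38675674637548013 [367.  263.7] [308.4 286.5] [ 19  15 219] [ 20  16 240]
[640.8 123.6  50. ] 0.31472052640807896 [335.6 278.8] [257.3 270.5] [ 20  17 268] [ 20  14 229]
```

View pics/crop.png

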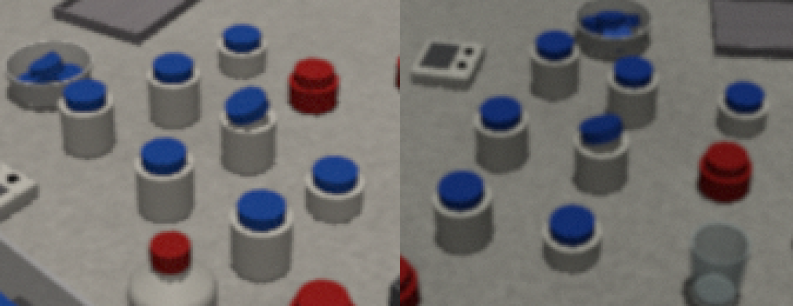

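View pics/crate.png

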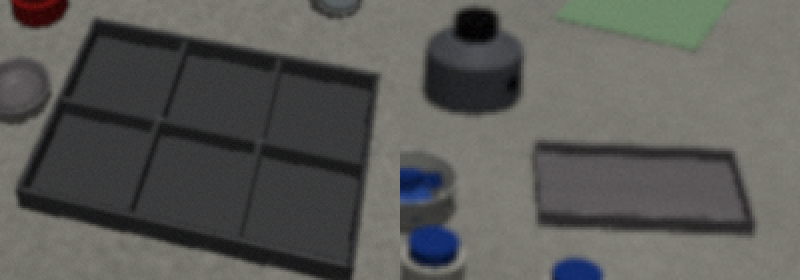

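Both views agree. The short jars are at (448,-86) and (551,118), the crooked one at (553,23), and the good ones at (550,-70), (632,-91), (645,22) and (641,124). Next I'll measure the fixtures.

```bash
cat > fix.py <<'E'
from meas import *
np.set_printoptions(precision=1,suppress=True)
ps=robot.camera_params('scene');pd=robot.camera_params('side')
a=cv2.imread('pics/scene0.png');b=cv2.imread('pics/side0.png')
def fit(P,L,W):
    # rigid 2D fit of rectangle corners TL.. order given
    Q=np.array([[-L,-W],[L,-W],[L,W],[-L,W]])/2.
    P=np.array(P)[:,:2]; c=P.mean(0); H=Q.T@(P-c); U,S,Vt=np.linalg.svd(H); R=Vt.T@np.diag([1,np.linalg.det(Vt.T@U.T)])@U.T
    r=P-(Q@R.T+c); return c,np.degrees(np.arctan2(R[1,0],R[0,0])),r
def sides(P): P=np.array(P)[:,:2]; return np.linalg.norm(P-np.roll(P,-1,0),axis=1)
def quad(im,lo,hi,box,p,name):
    x0,y0,x1,y1=box; g=cv2.cvtColor(im,cv2.COLOR_BGR2HSV)[y0:y1,x0:x1]
    m=cv2.inRange(g[...,2],lo,hi); m=cv2.morphologyEx(m,cv2.MORPH_CLOSE,np.ones((5,5)))
    cs=cv2.findContours(m,0,1)[0]; c=max(cs,key=cv2.contourArea)
    hull=cv2.convexHull(c); ap=cv2.approxPolyDP(hull,4,True)[:,0]+[x0,y0]
    print(name,cv2.contourArea(c),ap.tolist()); 
quad(b,0,75,(205,325,405,462),pd,'crate side'); quad(a,0,75,(385,245,545,365),ps,'crate scene')
quad(b,0,100,(362,172,460,222),pd,'tray side')
P=[hit(pd,*q,22) for q in [(252.5,330),(394,356.5),(381,452),(214,415)]]
print('crate',*P,sides(P))
P=[hit(pd,*q,14) for q in [(372.5,181.5),(444,184),(450,208.5),(374.5,206)]]
print('tray',*P,sides(P))
def cr(u1,u2,z):
    # vertical-plane intersection: find XY at height z whose u matches in both views
    from scipy.optimize import fsolve
    return fsolve(lambda q:[proj(ps,[*q,z])[0]-u1,proj(pd,[*q,z])[0]-u2],[600,-250])
D=cr(246,327.8,15); 
def blk(im,box):
    x0,y0,x1,y1=box; m=cv2.inRange(cv2.cvtColor(im,cv2.COLOR_BGR2GRAY)[y0:y1,x0:x1],0,32)
    n,_,st,c=cv2.connectedComponentsWithStats(m); i=1+st[1:,4].argmax(); return c[i]+[x0,y0],st[i,4]
m1=blk(a,(180,160,215,190));m2=blk(b,(335,128,370,150)); print(m1,m2)
X,e=tri(ray(ps,*m1[0]),ray(pd,*m2[0])); print('dish',D,'mixer',X,e,np.linalg.norm(D-X[:2]),(D+X[:2])/2)
print('mixer by u',cr((180+217)/2,351.1,20))
E
python3 fix.py
```

```text
crate side 16537.0 [[205, 353], [258, 330], [393, 357], [380, 461], [215, 423]]
crate scene 8894.0 [[459, 254], [536, 286], [476, 364], [464, 364], [390, 319], [397, 306]]
tray side 2272.5 [[372, 182], [442, 183], [451, 211], [374, 210]]
crate [609.6 226.5  22. ] [388.2 214.9  22. ] [382.2 363.2  22. ] [602.9 374.5  22. ] [221.7 148.4 221.  148.2]
tray [ 513.7 -283.    14. ] [ 348.3 -322.    14. ] [ 328.7 -220.8   14. ] [ 490.2 -181.9   14. ] [170.  103.1 166.2 103.8]
(array([195.5, 171.1]), np.int32(144)) (array([351.6, 139. ]), np.int32(138))
dish [ 598.6 -187.6] mixer [ 590.8 -386.    66.6] 3.0080645893788454 198.53696456462004 [ 594.7 -286.8]
mixer by u [ 590.1 -387.9]
```

arm_command(translation=[[0, 0, 0], [0, 0, 0], [0, 0, 0], [0, 0, 0], [0, 0, 0]], twist=[[0, 0, -1], [0, 0, -1], [0, 0, -1], [0, 0, -1], [0, 0, -1]], hand=0, newtons=40)

```text
t: 0.57
position: [264.3, 566.1, 248.0]
eef_rot: [[-1.0, -0.004, -0.0], [-0.004, 1.0, -0.001], [0.0, -0.001, -1.0]]
ft_force: [0.3, 0.2, -0.5]
gripper_width: 85.9
grasp_force: 0.0
```

arm_command(translation=[[-0.63, -1, 0.2], [-0.63, -1, 0.2], [-0.63, -1, 0.2], [-0.63, -1, 0.2], [-0.63, -1, 0.2]], twist=[[0, 0, 0], [0, 0, 0], [0, 0, 0], [0, 0, 0], [0, 0, 0]])

```text
t: 0.98
position: [359.2, 414.8, 217.9]
eef_rot: [[-1.0, -0.0, -0.0], [-0.0, 1.0, -0.0], [0.0, -0.0, -1.0]]
ft_force: [-0.2, 0.2, -0.6]
gripper_width: 85.5
grasp_force: 0.0
```

arm_command(translation=[[-0.63, -1, 0.2], [-0.63, -1, 0.2], [-0.63, -1, 0.2], [-0.63, -1, 0.2], [-0.63, -1, 0.2]], twist=[[0, 0, 0], [0, 0, 0], [0, 0, 0], [0, 0, 0], [0, 0, 0]])

```text
t: 1.4
position: [453.8, 264.6, 188.0]
eef_rot: [[-1.0, 0.0, -0.0], [0.0, 1.0, -0.0], [0.0, -0.0, -1.0]]
ft_force: [0.7, 0.5, -0.9]
gripper_width: 85.6
grasp_force: 0.0
```

arm_command(translation=[[-0.63, -1, 0.2], [-0.63, -1, 0.2], [-0.63, -1, 0.2], [-0.63, -1, 0.2], [0, 0, 0]], twist=[[0, 0, 0], [0, 0, 0], [0, 0, 0], [0, 0, 0], [0, 0, 0]])

```text
t: 1.82
position: [531.0, 141.7, 163.3]
eef_rot: [[-1.0, 0.003, 0.0], [0.003, 1.0, -0.002], [-0.0, -0.002, -1.0]]
ft_force: [-0.9, 0.4, -0.1]
gripper_width: 85.4
grasp_force: 0.0
```

```bash
cat > look.py <<'E'
from meas import *
np.set_printoptions(precision=1,suppress=True)
def wristcaps(zc=(54,36),f=None):
    p,im=shot('wrist',f)
    for c,st in [(c,s) for c,s in [(c,s) for c,s in _cc(im)]]:
        print('w',c,st[2:],*[hit(p,*c,z,True)[:2] for z in zc])
def _cc(im):
    h=cv2.cvtColor(im,cv2.COLOR_BGR2HSV); m=cv2.inRange(h,(105,140,60),(130,255,255))
    n,_,st,c=cv2.connectedComponentsWithStats(m)
    return [(c[i],st[i]) for i in range(1,n) if st[i,4]>150]
def fixed():
    ps,a=shot('scene');pd,b=shot('side')
    for o in jars(ps,a,pd,b): print('f',o[0],round(o[1],1))
    return a,b
if __name__=='__main__':
    import sys
    print(robot.state()['t'],robot.state()['position'],robot.state()['gripper_width'])
    wristcaps(f=sys.argv[1] if len(sys.argv)>1 else None); fixed()
E
python3 look.py w1.png
```

```text
1.8167 [531.  141.7 163.3] 85.44416715327584
w [ 48.4 138.4] [  36   42 1184] [446.9 -64.3] [446.4 -80.1]
w [288.8 257.5] [  48   48 1817] [540.6 120.7] [547.3 119. ]
w [ 65.8 261. ] [  37   42 1206] [545.7 -64.3] [552.7 -80.2]
w [160.6 270.8] [  47   47 1566] [551.6  25.4] [559.1  16.4]
w [ 15.7 294.1] [ 32  51 944] [ 580.6 -142.6] [ 590.4 -164.4]
w [ 71.3 342.7] [ 34  37 874] [625.7 -84.6] [ 638.9 -102. ]
w [298. 369.] [  44   41 1432] [634.1 124.2] [647.9 122.8]
f [447.4 -85.6  30.9] 1.3
f [548.2 -71.9  48.2] 0.4
f [552.4  22.9  52.9] 1.1
f [644.7  22.3  49.3] 1.2
f [640.5 123.7  49.3] 1.2
```

View pics/w1.png

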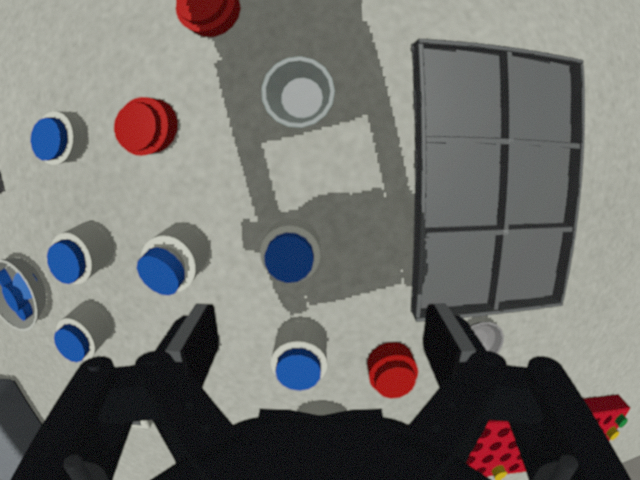

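arm_command(translation=[[-0.6, -0.79, 0.5], [0, 0, 1], [0, 0, 1], [0, 0, 1], [0, 0, 1]], twist=[[0, 0, 0], [0, 0, 0], [0, 0, 0], [0, 0, 0], [0, 0, 0]])

```text
t: 2.38
position: [546.4, 123.8, 28.5]
eef_rot: [[-1.0, -0.001, 0.001], [-0.001, 1.0, 0.0], [-0.001, 0.0, -1.0]]
ft_force: [0.3, 0.4, -0.2]
gripper_width: 85.7
grasp_force: 0.0
```

arm_command(translation=[[0, 0, 0], [0, 0, 0], [0, 0, 0], [0, 0, 0], [0, 0, 0]], twist=[[0, 0, 0], [0, 0, 0], [0, 0, 0], [0, 0, 0], [0, 0, 0]], hand=1, newtons=40)

```text
t: 2.8
position: [547.9, 123.2, 31.6]
eef_rot: [[-1.0, 0.0, 0.003], [0.0, 1.0, 0.001], [-0.003, 0.001, -1.0]]
ft_force: [-1.5, 1.8, 5.2]
gripper_width: 43.5
grasp_force: 41.0
```

arm_command(translation=[[0, 0, 0], [0, 0, 0], [0, 0, 0], [0, 0, 0], [0, 0, 0]], twist=[[0, 0, 0], [0, 0, 0], [0, 0, 0], [0, 0, 0], [0, 0, 0]])

```text
t: 3.22
position: [548.0, 123.2, 31.5]
eef_rot: [[-1.0, 0.001, 0.003], [0.001, 1.0, 0.001], [-0.003, 0.001, -1.0]]
ft_force: [-3.0, 2.6, 8.3]
gripper_width: 44.1
grasp_force: 41.4
```

```bash
python3 - <<'E'
import sys; sys.argv=['x']
from h import *
np.set_printoptions(precision=1,suppress=True)
# crate/red/beaker from saved w1 image: rebuild pose offset from current wrist camera (same orientation)
p=robot.camera_params('wrist'); s=robot.state()
C=-np.array(p['R']).T@p['t']; off=C-s['position']
p=dict(p); p['t']=-np.array(p['R'])@(np.array([531,141.7,163.3])+off)
for q in [(417,40),(582,62),(563,303),(418,318)]: print(hit(p,*q,22,True))
for q in [(148,126),(210,5),(394,372),(300,90)]: print(hit(p,*q,30,True))
E
```

```text
[388.1 211.9  22. ]
[382.2 362.2  22. ]
[602.3 374.4  22. ]
[607.9 224.7  22. ]
[448.1  15.6  30. ]
[361.8  64.4  30. ]
[658.4 207.2  30. ]
[429.  128.6  30. ]
```

arm_command(translation=[[0, 0, -0.3], [0, 0, -0.7], [0, 0, -1], [0, 0, -1], [0, 0, -1]], twist=[[0, 0, 0], [0, 0, 0], [0, 0, 0], [0, 0, 0], [0, 0, 0]])

```text
t: 3.63
position: [546.8, 122.4, 151.9]
eef_rot: [[-1.0, 0.0, 0.001], [0.0, 1.0, 0.0], [-0.001, 0.0, -1.0]]
ft_force: [1.8, -0.4, -2.9]
gripper_width: 43.5
grasp_force: 41.1
```

```bash
python3 - <<'E'
from look import *
s=robot.state(); print(s['position'],s['gripper_width'],s['ft_force'],s['grasp_force'])
p,w=shot('wrist'); a,b=fixed()
u=proj(robot.camera_params('side'),s['position']).astype(int); v=proj(robot.camera_params('scene'),s['position']).astype(int)
f=lambda im,c:cv2.resize(im[max(c[1]-60,0):c[1]+60,max(c[0]-60,0):c[0]+60],(360,360),interpolation=3)
cv2.imwrite('pics/g1.png',np.hstack([f(a,v),f(b,u)]))
E
```

```text
[546.8 122.4 151.9] 43.528315902501454 [ 1.8 -0.4 -2.9] 41.12947940826416
f [447.6 -85.3  31.4] 1.0
f [ 594.2 -193.    15.3] 0.8
f [550.  -69.8  49.8] 0.3
f [548.9  18.9  50.3] 0.3
f [644.8  22.5  49.2] 1.4
f [640.4 124.   49.6] 1.7
```

View pics/g1.png

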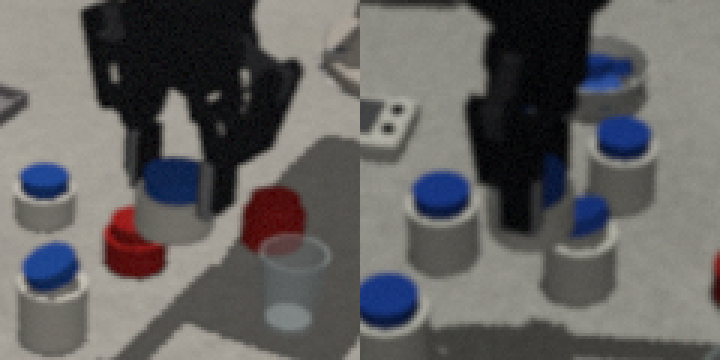

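arm_command(translation=[[0.42, -0.98, 0], [0.42, -0.98, 0], [0.42, -0.98, 0], [0.42, -0.98, 0], [0.42, -0.98, 0]], twist=[[0, 0, 0], [0, 0, 0], [0, 0, 0], [0, 0, 0], [0, 0, 0]])

```text
t: 4.2
position: [482.2, -25.5, 148.7]
eef_rot: [[-1.0, -0.0, -0.001], [-0.0, 1.0, -0.0], [0.001, -0.0, -1.0]]
ft_force: [0.5, -1.0, -0.8]
gripper_width: 44.0
grasp_force: 41.3
```

arm_command(translation=[[0.42, -0.98, 0], [0.42, -0.98, 0], [0.42, -0.98, 0], [0.42, -0.98, 0], [0.42, -0.98, 0]], twist=[[0, 0, 0], [0, 0, 0], [0, 0, 0], [0, 0, 0], [0, 0, 0]])

```text
t: 4.62
position: [419.1, -172.5, 148.8]
eef_rot: [[-1.0, 0.0, -0.001], [0.0, 1.0, 0.0], [0.001, 0.0, -1.0]]
ft_force: [0.1, -0.2, -2.2]
gripper_width: 44.1
grasp_force: 41.3
```

arm_command(translation=[[0.42, -0.98, 0], [0.42, -0.98, 0], [0.3, -0.7, 0], [0, 0, 0], [0, 0, 0]], twist=[[0, 0, 0], [0, 0, 0], [0, 0, 0], [0, 0, 0], [0, 0, 0]])

```text
t: 5.03
position: [385.4, -251.8, 148.8]
eef_rot: [[-1.0, 0.003, -0.001], [0.003, 1.0, 0.001], [0.001, 0.001, -1.0]]
ft_force: [0.6, 1.3, -1.4]
gripper_width: 43.7
grasp_force: 41.3
```

```bash
python3 look.py w2.png
```

```text
5.0333 [ 385.4 -251.8  148.8] 43.683504085974164
w [320.3 331.9] [  92   88 6391] [ 444.5 -251.4] [ 455.6 -251.4]
w [520.3 308.8] [  40   42 1254] [ 432.6 -101.5] [442.7 -89.3]
w [591.3 401.4] [ 32  27 616] [551.7  24.8] [571.6  47.3]
w [619.  434.7] [ 25  23 337] [630.4 115.2] [656.7 145.1]
w [480.2 465.2] [ 28  22 314] [616.8 -90.7] [642.  -77.6]
f [447.7 -85.7  32. ] 0.9
f [ 600.6 -183.7   21.2] 2.4
f [550.1 -69.6  50.3] 0.1
f [632.  -90.9  49.9] 0.9
f [553.2  23.5  53.3] 1.4
f [644.7  22.2  49.6] 0.4
f [640.6 123.5  49.6] 0.6
```

View pics/w2.png

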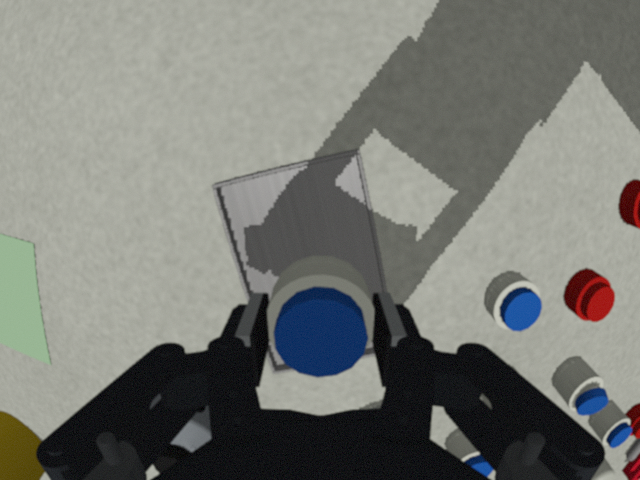

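```bash
python3 - <<'E'
from h import *
np.set_printoptions(precision=1,suppress=True)
p=robot.camera_params('wrist')
for q in [(214,185),(359,151),(386,348),(276,370)]: print(hit(p,*q,14,True))
E
```

```text
[ 349.7 -327.1   14. ]
[ 326.4 -222.8   14. ]
[ 487.5 -194.2   14. ]
[ 510.6 -288.4   14. ]
```

arm_command(translation=[[0.16, -0.41, 0], [0, 0, 1], [0, 0, 1], [0, 0, 1], [0, 0, 0.5]], twist=[[0, 0, 0], [0, 0, 0], [0, 0, 0], [0, 0, 0], [0, 0, 0]])

```text
t: 5.6
position: [380.8, -261.6, 41.7]
eef_rot: [[-1.0, -0.001, -0.002], [-0.001, 1.0, 0.002], [0.002, 0.002, -1.0]]
ft_force: [-0.6, 0.4, -1.3]
gripper_width: 44.0
grasp_force: 41.4
```

arm_command(translation=[[0, 0, 0.1], [0, 0, 0.1], [0, 0, 0], [0, 0, 0], [0, 0, 0]], twist=[[0, 0, 0], [0, 0, 0], [0, 0, 0], [0, 0, 0], [0, 0, 0]])

```text
t: 6.02
position: [382.5, -263.9, 39.4]
eef_rot: [[-1.0, 0.0, 0.002], [0.0, 1.0, -0.001], [-0.002, -0.001, -1.0]]
ft_force: [0.1, 1.1, -2.2]
gripper_width: 43.9
grasp_force: 41.4
```

arm_command(translation=[[0, 0, 0.05], [0, 0, 0.05], [0, 0, 0.05], [0, 0, 0], [0, 0, 0]], twist=[[0, 0, 0], [0, 0, 0], [0, 0, 0], [0, 0, 0], [0, 0, 0]])

```text
t: 6.43
position: [381.9, -263.8, 34.5]
eef_rot: [[-1.0, 0.001, 0.001], [0.001, 1.0, -0.0], [-0.001, -0.0, -1.0]]
ft_force: [-2.0, -0.0, 11.7]
gripper_width: 43.8
grasp_force: 42.6
```

arm_command(translation=[[0, 0, 0], [0, 0, 0], [0, 0, 0], [0, 0, 0], [0, 0, 0]], twist=[[0, 0, 0], [0, 0, 0], [0, 0, 0], [0, 0, 0], [0, 0, 0]], hand=0.3)

```text
t: 6.85
position: [381.6, -263.5, 33.7]
eef_rot: [[-1.0, 0.001, -0.0], [0.001, 1.0, 0.0], [0.0, 0.0, -1.0]]
ft_force: [0.3, 0.4, -0.4]
gripper_width: 59.8
grasp_force: 0.0
```

arm_command(translation=[[0, 0, -0.4], [0, 0, -1], [0, 0, -1], [0, 0, -1], [0, 0, -0.5]], twist=[[0, 0, 0], [0, 0, 0], [0, 0, 0], [0, 0, 0], [0, 0, 0]])

```text
t: 7.27
position: [382.6, -264.2, 153.8]
eef_rot: [[-1.0, 0.0, 0.003], [0.0, 1.0, -0.002], [-0.003, -0.002, -1.0]]
ft_force: [1.0, -1.2, -0.1]
gripper_width: 59.6
grasp_force: 0.0
```

```bash
python3 look.py w3.png
```

```text
7.2667 [ 382.6 -264.2  153.8] 59.63708839845367
w [321.1 240.3] [  52   52 2105] [ 377.3 -263.3] [ 383.1 -263.3]
w [529.3 308.3] [  38   41 1169] [ 432.5 -102.3] [442.7 -89.4]
w [596.  398.9] [ 31  26 590] [551.9  24.9] [571.6  47.9]
w [622. 432.] [ 24  23 323] [630.3 114.8] [656.3 145.1]
w [485.4 463.4] [ 32  25 495] [619.8 -93.2] [644.9 -79.6]
f [447.8 -85.7  31.6] 0.3
f [ 600.4 -183.2   21.5] 2.3
f [550.3 -69.7  50.3] 0.1
f [632.1 -90.8  50. ] 0.9
f [553.   23.5  53.4] 1.4
f [644.7  22.2  49.6] 0.4
f [640.7 123.7  49.8] 0.4
```

arm_command(translation=[[-0.35, 0.98, 0], [-0.35, 0.98, 0], [-0.35, 0.98, 0], [-0.35, 0.98, 0], [-0.35, 0.98, 0]], twist=[[0, 0, 0], [0, 0, 0], [0, 0, 0], [0, 0, 0], [0, 0, 0]], hand=0)

```text
t: 7.83
position: [433.5, -115.0, 149.3]
eef_rot: [[-1.0, 0.001, -0.002], [0.001, 1.0, 0.001], [0.002, 0.001, -1.0]]
ft_force: [-0.4, -0.4, 0.2]
gripper_width: 85.3
grasp_force: 0.0
```

arm_command(translation=[[-0.36, 0.97, 0], [0, 0, 0], [0, 0, 0], [0, 0, 0], [0, 0, 0]], twist=[[0, 0, 0], [0, 0, 0], [0, 0, 0], [0, 0, 0], [0, 0, 0]])

```text
t: 8.25
position: [444.2, -88.1, 150.0]
eef_rot: [[-1.0, 0.001, -0.002], [0.001, 1.0, 0.0], [0.002, 0.0, -1.0]]
ft_force: [-0.3, 0.0, 0.1]
gripper_width: 85.2
grasp_force: 0.0
```

```bash
python3 look.py|grep -v f
```

```text
8.25 [444.2 -88.1 150. ] 85.24031745988788
w [ 85.7 163.9] [  43   46 1589] [ 382.4 -248.4] [ 383.6 -261.4]
w [323.5 242.2] [  52   53 2104] [438.6 -85.6] [444.4 -85.4]
w [343.8 375.7] [  47   42 1577] [543.4 -70.1] [557.7 -68.7]
w [223.9 391.6] [ 44  43 984] [ 562.7 -163.8] [ 578.6 -170. ]
w [126.6 476.1] [ 27   8 169] [ 711.7 -302.7] [ 739.7 -320.1]
```

arm_command(translation=[[0, 0.06, 1], [0, 0, 1], [0, 0, 1], [0, 0, 0.8], [0, 0, 0.25]], twist=[[0, 0, 0], [0, 0, 0], [0, 0, 0], [0, 0, 0], [0, 0, 0]])

```text
t: 8.82
position: [442.9, -85.9, 26.6]
eef_rot: [[-1.0, 0.002, -0.004], [0.002, 1.0, 0.001], [0.004, 0.001, -1.0]]
ft_force: [-0.5, 0.4, 0.8]
gripper_width: 85.3
grasp_force: 0.0
```

arm_command(translation=[[0, 0, 0], [0, 0, 0], [0, 0, 0], [0, 0, 0], [0, 0, 0]], twist=[[0, 0, 0], [0, 0, 0], [0, 0, 0], [0, 0, 0], [0, 0, 0]], hand=1)

```text
t: 9.23
position: [446.1, -85.9, 31.0]
eef_rot: [[-1.0, 0.001, 0.003], [0.001, 1.0, -0.001], [-0.003, -0.001, -1.0]]
ft_force: [-0.9, -1.2, 6.1]
gripper_width: 44.2
grasp_force: 39.7
```

arm_command(translation=[[0, 0, -0.3], [0, 0, -0.7], [0, 0, -1], [0, 0, -1], [0, 0, -1]], twist=[[0, 0, 0], [0, 0, 0], [0, 0, 0], [0, 0, 0], [0, 0, 0]])

```text
t: 9.65
position: [444.8, -85.6, 151.9]
eef_rot: [[-1.0, 0.0, 0.001], [0.0, 1.0, -0.0], [-0.001, -0.0, -1.0]]
ft_force: [0.8, 0.2, -1.8]
gripper_width: 44.0
grasp_force: 41.2
```

arm_command(translation=[[-0.09, -0.95, 0], [-0.09, -0.95, 0], [-0.09, -0.95, 0], [-0.09, -0.95, 0], [-0.09, -0.95, 0]], twist=[[0, 0, 0], [0, 0, 0], [0, 0, 0], [0, 0, 0], [0, 0, 0]])

```text
t: 10.07
position: [458.6, -229.6, 151.1]
eef_rot: [[-1.0, 0.0, 0.002], [0.0, 1.0, -0.001], [-0.002, -0.001, -1.0]]
ft_force: [-0.9, 0.6, -1.4]
gripper_width: 43.7
grasp_force: 41.3
```

arm_command(translation=[[0, -0.55, 0], [0, 0, 0], [0, 0, 1], [0, 0, 1], [0, 0, 1]], twist=[[0, 0, 0], [0, 0, 0], [0, 0, 0], [0, 0, 0], [0, 0, 0]])

```text
t: 10.48
position: [458.9, -244.5, 60.0]
eef_rot: [[-1.0, 0.001, 0.002], [0.001, 1.0, -0.001], [-0.002, -0.001, -1.0]]
ft_force: [-0.1, -0.9, -1.1]
gripper_width: 43.9
grasp_force: 41.3
```

arm_command(translation=[[0, 0, 0.5], [0, 0, 0.1], [0, 0, 0], [0, 0, 0], [0, 0, 0]], twist=[[0, 0, 0], [0, 0, 0], [0, 0, 0], [0, 0, 0], [0, 0, 0]])

```text
t: 10.9
position: [459.5, -245.0, 43.0]
eef_rot: [[-1.0, 0.0, 0.002], [0.0, 1.0, -0.001], [-0.002, -0.001, -1.0]]
ft_force: [-0.3, 0.9, -1.5]
gripper_width: 43.6
grasp_force: 41.3
```

arm_command(translation=[[0, 0, 0.12], [0, 0, 0.09], [0, 0, 0.05], [0, 0, 0], [0, 0, 0]], twist=[[0, 0, 0], [0, 0, 0], [0, 0, 0], [0, 0, 0], [0, 0, 0]])

```text
t: 11.32
position: [458.7, -244.8, 34.1]
eef_rot: [[-1.0, 0.001, 0.001], [0.001, 1.0, -0.0], [-0.001, -0.0, -1.0]]
ft_force: [-1.2, 1.1, 5.9]
gripper_width: 43.3
grasp_force: 42.1
```

arm_command(translation=[[0, 0, 0], [0, 0, 0], [0, 0, 0], [0, 0, 0], [0, 0, 0]], twist=[[0, 0, 0], [0, 0, 0], [0, 0, 0], [0, 0, 0], [0, 0, 0]], hand=0.3)

```text
t: 11.73
position: [458.4, -244.6, 33.4]
eef_rot: [[-1.0, 0.0, -0.0], [0.0, 1.0, 0.0], [0.0, 0.0, -1.0]]
ft_force: [-0.2, 0.2, -0.3]
gripper_width: 60.1
grasp_force: 0.0
```

arm_command(translation=[[0, 0, -0.4], [0, 0, -1], [0, 0, -1], [0, 0, -1], [0, 0, -0.5]], twist=[[0, 0, 0], [0, 0, 0], [0, 0, 0], [0, 0, 0], [0, 0, 0]])

```text
t: 12.15
position: [459.6, -245.3, 154.6]
eef_rot: [[-1.0, 0.0, 0.004], [0.0, 1.0, -0.002], [-0.004, -0.002, -1.0]]
ft_force: [0.8, -0.6, -0.2]
gripper_width: 59.7
grasp_force: 0.0
```

```bash
python3 look.py w4.png
```

```text
12.15 [ 459.6 -245.3  154.6] 59.719994955630234
w [292.1 127.7] [  54   53 2251] [ 383.7 -261.9] [ 383.8 -263.3]
w [321.3 236.9] [  51   53 2101] [ 452.4 -244.4] [ 458.  -244.3]
w [608.  338.6] [ 34  32 814] [551.5  24.3] [565.   45.7]
w [529.3 342.7] [  40   41 1099] [543.1 -73.4] [555.9 -59.8]
w [378.6 380.8] [  55   51 1806] [ 569.4 -199.7] [ 584.3 -196.1]
w [633.1 390.2] [ 15  27 287] [633.6 109.9] [653.7 138.1]
w [578.2 404.7] [ 24  25 378] [632.2  19.7] [652.1  40.8]
f [ 384.4 -265.1   33.9] 0.1
f [ 600.7 -183.8   21.1] 2.2
f [550.2 -69.7  50.4] 0.6
f [632.1 -90.8  49.9] 0.9
f [553.2  23.8  53.5] 1.8
f [644.7  22.2  49.6] 0.5
f [640.7 123.6  49.7] 0.7
```

View pics/w4.png

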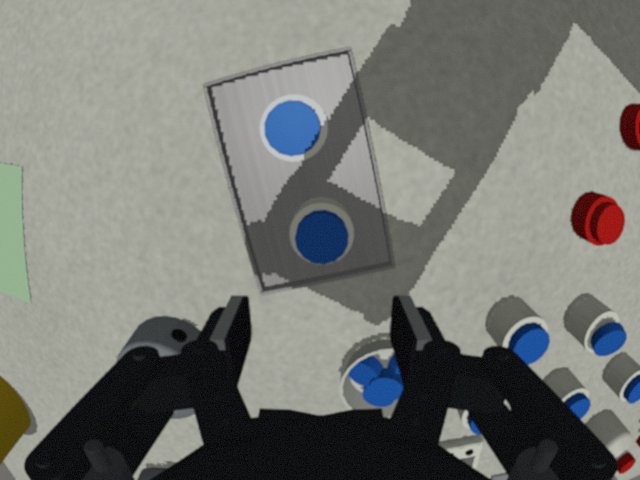

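Both short jars are standing in the tray, at image positions (292,128) and (321,237). The crooked jar is next.

arm_command(translation=[[-0.34, 0.98, 0], [-0.34, 0.98, 0], [-0.34, 0.98, 0], [-0.34, 0.98, 0], [-0.34, 0.98, 0]], twist=[[0, 0, 0], [0, 0, 0], [0, 0, 0], [0, 0, 0], [0, 0, 0]], hand=0)

```text
t: 12.72
position: [508.8, -96.2, 149.4]
eef_rot: [[-1.0, 0.001, -0.002], [0.001, 1.0, 0.0], [0.002, 0.0, -1.0]]
ft_force: [0.6, -0.8, 0.3]
gripper_width: 85.6
grasp_force: 0.0
```

arm_command(translation=[[-0.34, 0.98, 0], [-0.34, 0.98, 0], [-0.34, 0.98, 0], [-0.34, 0.98, 0], [0, 0, 0]], twist=[[0, 0, 0], [0, 0, 0], [0, 0, 0], [0, 0, 0], [0, 0, 0]])

```text
t: 13.13
position: [551.3, 24.1, 149.5]
eef_rot: [[-1.0, -0.002, -0.0], [-0.002, 1.0, 0.001], [0.0, 0.001, -1.0]]
ft_force: [-0.8, -0.2, 0.2]
gripper_width: 85.4
grasp_force: 0.0
```

```bash
python3 look.py w5.png; python3 - <<'E'
import cv2
cv2.imwrite('pics/w5c.png',cv2.imread('pics/w5.png')[120:420,170:570])
E
```

```text
13.1333 [551.3  24.1 149.5] 85.39716263198945
w [  7.7 134.7] [ 20  41 630] [ 459.9 -215.6] [ 458.7 -235.1]
w [180.2 242.8] [  51   53 2124] [546.3 -67.4] [552.1 -74.8]
w [320.7 251.6] [  58   56 2473] [551.8  25. ] [558.1  25. ]
w [ 83.2 285.3] [  54   62 1876] [ 580.8 -156.3] [ 589.5 -171. ]
w [158.2 335.1] [ 24  30 372] [619.2 -96.7] [ 631.  -106.5]
w [317.3 363.7] [  47   44 1673] [638.6  22.7] [652.   22.6]
w [ 18.1 401.1] [ 37  21 337] [ 732.2 -309.7] [ 753.2 -336.9]
f [ 384.8 -264.6   34.1] 0.8
f [ 460.2 -245.9   34.2] 2.1
f [550.2 -69.7  50. ] 0.5
f [644.5  22.3  49.6] 0.8
f [640.5 123.8  49.9] 1.4
```

View pics/w5c.png

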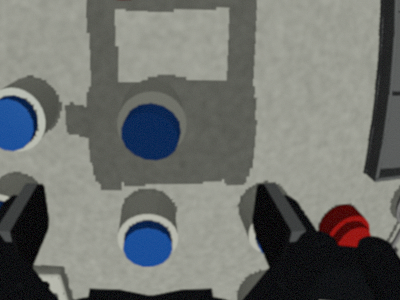

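arm_command(translation=[[0, 0.02, 1], [0, 0, 1], [0, 0, 1], [0, 0, 0.6], [0, 0, 0.2]], twist=[[0, 0, 0], [0, 0, 0], [0, 0, 0], [0, 0, 0], [0, 0, 0]])

```text
t: 13.7
position: [547.4, 19.1, 33.3]
eef_rot: [[-1.0, 0.002, -0.006], [0.002, 1.0, -0.0], [0.006, -0.0, -1.0]]
ft_force: [-0.8, -0.6, -0.3]
gripper_width: 85.4
grasp_force: 0.0
```

arm_command(translation=[[0, 0, 0], [0, 0, 0], [0, 0, 0], [0, 0, 0], [0, 0, 0]], twist=[[0, 0, 0], [0, 0, 0], [0, 0, 0], [0, 0, 0], [0, 0, 0]], hand=1)

```text
t: 14.12
position: [551.4, 20.3, 38.2]
eef_rot: [[-1.0, 0.0, 0.003], [0.0, 1.0, -0.0], [-0.003, -0.0, -1.0]]
ft_force: [-1.4, -1.3, 5.9]
gripper_width: 44.6
grasp_force: 40.7
```

arm_command(translation=[[0, 0, -0.3], [0, 0, -0.7], [0, 0, -1], [0, 0, -1], [0, 0, -1]], twist=[[0, 0, 0], [0, 0, 0], [0, 0, 0], [0, 0, 0], [0, 0, 0]])

```text
t: 14.53
position: [550.1, 20.5, 158.7]
eef_rot: [[-1.0, 0.0, 0.0], [0.0, 1.0, -0.0], [-0.0, -0.0, -1.0]]
ft_force: [0.8, 0.2, -2.1]
gripper_width: 44.9
grasp_force: 41.2
```

arm_command(translation=[[0, 0, -0.3], [0, 0, 0], [0, 0, 0], [0, 0, 0], [0, 0, 0]], twist=[[0, 0, 0], [0, 0, 0], [0, 0, 0], [0, 0, 0], [0, 0, 0]])

```text
t: 14.95
position: [549.2, 20.4, 163.8]
eef_rot: [[-1.0, 0.0, -0.003], [0.0, 1.0, -0.0], [0.003, -0.0, -1.0]]
ft_force: [1.0, -0.2, -2.4]
gripper_width: 44.6
grasp_force: 41.2
```

```bash
python3 - <<'E'
from look import *
s=robot.state(); print(s['position']); wristcaps((54,),'w6.png')
E
```

```text
[549.2  20.4 163.8]
w [ 7.7 58.6] [ 19  38 582] [ 391.5 -233.9]
w [ 17.2 137.4] [  33   40 1036] [ 459.8 -223. ]
w [192.4 240.1] [  49   51 1934] [546.4 -67.6]
w [ 95.3 282.1] [  54   60 1821] [ 581.5 -158.3]
w [319.4 352.2] [ 104   85 6932] [635.7  20.2]
w [182.6 334.3] [  44   37 1159] [623.4 -86.4]
w [448.7 339.5] [ 40  28 766] [627.8 121.2]
w [ 23.9 397.8] [ 46  20 399] [ 736.4 -319.5]
```

View pics/w6.png

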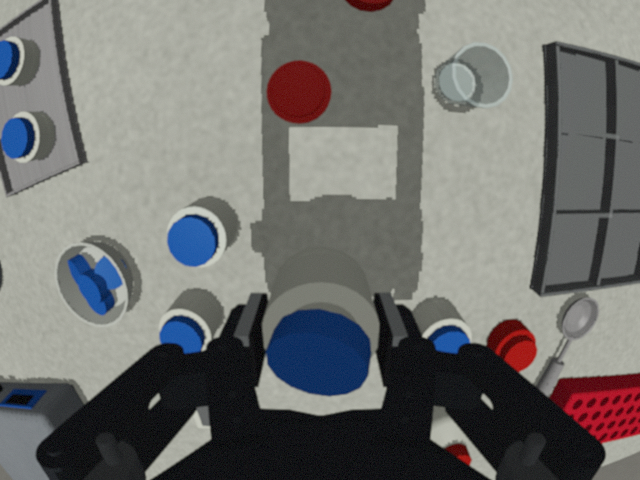

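arm_command(translation=[[-0.15, -0.93, 0], [-0.15, -0.93, 0], [-0.15, -0.93, 0], [-0.15, -0.93, 0], [-0.15, -0.93, 0]], twist=[[0, 0, 0], [0, 0, 0], [0, 0, 0], [0, 0, 0], [0, 0, 0]])

```text
t: 15.42
position: [572.3, -120.1, 164.2]
eef_rot: [[-1.0, 0.0, -0.002], [0.0, 1.0, 0.0], [0.002, 0.0, -1.0]]
ft_force: [0.4, 0.6, -0.7]
gripper_width: 44.3
grasp_force: 41.4
```

arm_command(translation=[[-0.15, -0.93, 0], [-0.15, -0.93, 0], [-0.15, -0.93, 0], [-0.15, -0.93, 0], [-0.15, -0.93, 0]], twist=[[0, 0, 0], [0, 0, 0], [0, 0, 0], [0, 0, 0], [0, 0, 0]])

```text
t: 15.83
position: [594.6, -259.7, 163.9]
eef_rot: [[-1.0, 0.001, -0.002], [0.001, 1.0, 0.001], [0.002, 0.001, -1.0]]
ft_force: [1.4, -0.4, -2.3]
gripper_width: 44.9
grasp_force: 41.4
```

arm_command(translation=[[0, -0.9, 0], [0, 0, 0], [0, 0, 0], [0, 0, 0], [0, 0, 0]], twist=[[0, 0, 0], [0, 0, 0], [0, 0, 1], [0, 0, 1], [0, 0, 1]])

```text
t: 16.25
position: [594.5, -285.1, 163.9]
eef_rot: [[-0.965, 0.264, -0.002], [0.264, 0.965, 0.001], [0.003, 0.001, -1.0]]
ft_force: [0.4, -0.1, -1.2]
gripper_width: 44.6
grasp_force: 41.5
```

arm_command(translation=[[0, 0, 0], [0, 0, 0], [0, 0, 0], [0, 0, 0], [0, 0, 0]], twist=[[0, 0, 1], [0, 0, 1], [0, 0, 1], [0, 0, 1], [0, 0, 1]])

```text
t: 16.67
position: [594.6, -284.7, 164.0]
eef_rot: [[-0.763, 0.646, -0.002], [0.646, 0.763, 0.001], [0.002, -0.0, -1.0]]
ft_force: [0.4, 0.8, -2.0]
gripper_width: 44.5
grasp_force: 41.5
```

arm_command(translation=[[0, 0, 0], [0, 0, 0], [0, 0, 0], [0, 0, 0], [0, 0, 0]], twist=[[0, 0, 1], [0, 0, 1], [0, 0, 1], [0, 0, 1], [0, 0, 1]])

```text
t: 17.08
position: [594.6, -284.7, 164.0]
eef_rot: [[-0.418, 0.908, -0.002], [0.908, 0.418, 0.001], [0.002, -0.001, -1.0]]
ft_force: [0.1, 1.0, -1.1]
gripper_width: 44.5
grasp_force: 41.4
```

arm_command(translation=[[0, 0, 0], [0, 0, 0], [0, 0, 0], [0, 0, 0], [0, 0, 0]], twist=[[0, 0, 1], [0, 0, 1], [0, 0, 1], [0, 0, 1], [0, 0, 1]])

```text
t: 17.5
position: [594.6, -284.7, 164.0]
eef_rot: [[0.005, 1.0, -0.002], [1.0, -0.005, 0.001], [0.001, -0.002, -1.0]]
ft_force: [-0.3, 0.2, -2.3]
gripper_width: 44.8
grasp_force: 41.4
```

arm_command(translation=[[0, 0, 0], [0, 0, 0]], twist=[[0, 0, 0], [0, 0, 0]])

```text
t: 17.67
position: [594.8, -285.0, 164.4]
eef_rot: [[-0.002, 1.0, -0.002], [1.0, 0.002, 0.001], [0.001, -0.002, -1.0]]
ft_force: [-0.3, 0.3, -1.9]
gripper_width: 44.6
grasp_force: 41.4
```

```bash
python3 - <<'E'
from look import *
s=robot.state(); print(s['position'],s['eef_rot'],s['gripper_width'])
p,im=shot('wrist','w7.png'); fixed()
for z in (20,): print(proj(p,[598.6,-187.6,z],True),proj(p,[590.5,-387,76],True))
E
```

```text
[ 594.8 -285.   164.4] [[-0.  1. -0.]
 [ 1.  0.  0.]
 [ 0. -0. -1.]] 44.61839396431054
f [ 385.1 -264.4   34.5] 0.6
f [ 601.6 -182.2   21.7] 2.5
f [549.9 -69.9  50.5] 0.4
f [632.  -90.8  49.9] 1.0
f [644.7  22.1  49.5] 0.5
f [640.7 123.7  49.7] 0.7
[326.8  98.6] [314.8 385.2]
```

View pics/w7.png

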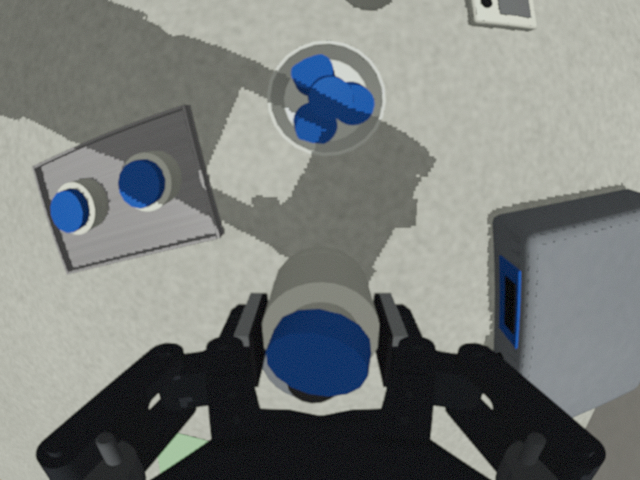

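arm_command(translation=[[-0.05, 0, 1], [0, 0, 1], [0, 0, 1], [0, 0, 0.6], [0, 0, 0.2]], twist=[[0, 0, 0], [0, 0, 0], [0, 0, 0], [0, 0, 0], [0, 0, 0]])

```text
t: 18.23
position: [593.1, -286.0, 47.9]
eef_rot: [[-0.001, 1.0, -0.005], [1.0, 0.001, 0.002], [0.002, -0.005, -1.0]]
ft_force: [0.4, 0.2, -2.3]
gripper_width: 44.6
grasp_force: 41.5
```

arm_command(translation=[[0, 0, 0], [0, 0, 0], [0, 0, 0]], twist=[[0, 0, 0], [0, 0, 0], [0, 0, 0]])

```text
t: 18.48
position: [596.3, -287.5, 53.1]
eef_rot: [[0.0, 1.0, 0.002], [1.0, -0.0, -0.001], [-0.001, 0.002, -1.0]]
ft_force: [0.2, -0.5, -0.5]
gripper_width: 44.5
grasp_force: 41.5
```

arm_command(translation=[[0, -0.04, 0.25], [0, 0, 0.15], [0, 0, 0.07], [0, 0, 0], [0, 0, 0]], twist=[[0, 0, 0], [0, 0, 0], [0, 0, 0], [0, 0, 0], [0, 0, 0]])

```text
t: 18.9
position: [594.0, -287.0, 38.2]
eef_rot: [[0.0, 1.0, 0.0], [1.0, -0.0, -0.0], [-0.0, 0.0, -1.0]]
ft_force: [-3.2, 1.3, 7.9]
gripper_width: 44.6
grasp_force: 42.2
```

Contact. Release and lift.

arm_command(translation=[[0, 0, 0], [0, 0, 0], [0, 0, 0], [0, 0, 0], [0, 0, 0]], twist=[[0, 0, 0], [0, 0, 0], [0, 0, 0], [0, 0, 0], [0, 0, 0]], hand=0.3)

```text
t: 19.32
position: [594.0, -287.0, 37.3]
eef_rot: [[0.001, 1.0, -0.0], [1.0, -0.001, 0.0], [0.0, -0.0, -1.0]]
ft_force: [-0.2, 0.9, 1.0]
gripper_width: 60.0
grasp_force: 0.0
```

arm_command(translation=[[0, 0, -0.4], [0, 0, -1], [0, 0, -1], [0, 0, -1], [0, 0, -0.5]], twist=[[0, 0, 0], [0, 0, 0], [0, 0, 0], [0, 0, 0], [0, 0, 0]])

```text
t: 19.73
position: [595.5, -287.8, 159.2]
eef_rot: [[0.0, 1.0, 0.004], [1.0, -0.0, -0.002], [-0.002, 0.004, -1.0]]
ft_force: [0.9, -0.2, 0.7]
gripper_width: 59.8
grasp_force: 0.0
```

```bash
python3 look.py w8.png
```

```text
19.7333 [ 595.5 -287.8  159.2] 59.79901779362247
w [324.5  95.1] [  85   90 4604] [ 598.2 -191.5] [ 598.4 -190. ]
w [135.1 180.9] [  46   48 1722] [ 469.9 -241.5] [ 460.2 -244. ]
w [ 62.6 209. ] [  38   43 1297] [ 400.6 -259. ] [ 385.5 -262.8]
w [316.6 245.3] [  55   53 2272] [ 593.2 -287.5] [ 593.1 -293.5]
w [511.2 296. ] [  24   95 1054] [ 741.6 -329.1] [ 753.1 -338.4]
f [ 385.  -264.7   34.2] 0.7
f [ 601.7 -181.3   22.4] 2.6
f [550.  -69.6  50.7] 0.5
f [632.  -90.7  50. ] 1.1
f [644.8  22.2  49.6] 0.4
f [640.7 123.6  49.7] 0.7
```

View pics/w8.png

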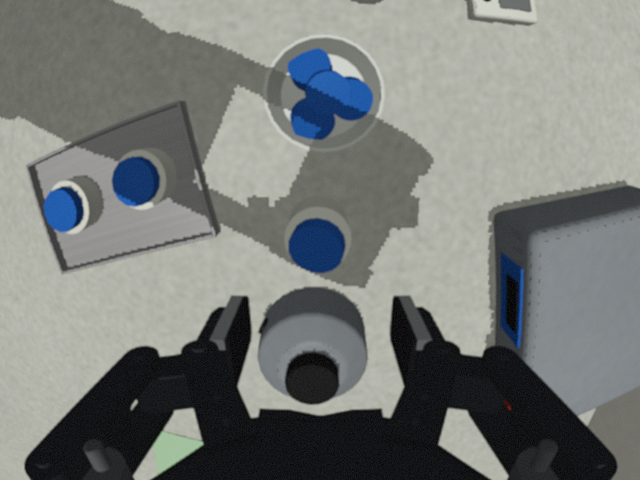

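arm_command(translation=[[0.9, -0.19, 0], [0.9, -0.19, 0], [0.9, -0.19, 0], [0.9, -0.19, 0], [0.9, -0.19, 0]], twist=[[0, 0, 0], [0, 0, 0], [0, 0, 0], [0, 0, 0], [0, 0, 0]], hand=0.15)

```text
t: 20.3
position: [564.1, -150.7, 153.1]
eef_rot: [[0.001, 1.0, -0.002], [1.0, -0.001, 0.001], [0.001, -0.002, -1.0]]
ft_force: [0.2, -0.1, 0.1]
gripper_width: 72.4
grasp_force: 0.0
```

arm_command(translation=[[0.9, -0.19, 0], [0.9, -0.19, 0], [0.9, -0.19, 0], [0, 0, 0], [0, 0, 0]], twist=[[0, 0, 0], [0, 0, 0], [0, 0, 0], [0, 0, 0], [0, 0, 0]])

```text
t: 20.72
position: [547.5, -69.8, 153.5]
eef_rot: [[-0.002, 1.0, -0.002], [1.0, 0.002, 0.0], [0.0, -0.002, -1.0]]
ft_force: [0.0, -2.1, -0.1]
gripper_width: 72.6
grasp_force: 0.0
```

```bash
python3 look.py
```

```text
20.7167 [547.5 -69.8 153.5] 72.55181069716262
w [470.2 109.2] [  55   54 2315] [640.6  22.3] [648.1  23.5]
w [322.  246.1] [  55   55 2370] [548.  -67.9] [548.1 -73.9]
w [439.4 274.2] [  50   51 1992] [628. -88.] [634.4 -95.6]
w [379.3 361.1] [  65   55 2284] [ 591.1 -158.3] [ 594.6 -171.6]
w [160.4 426.4] [ 29  26 543] [ 400.1 -244.3] [ 388.4 -264.5]
w [499.9 461.7] [ 19  37 260] [ 735.2 -306.6] [ 750.2 -331.7]
f [ 385.  -264.3   34.2] 0.8
f [ 460.6 -249.5   32. ] 1.1
f [ 595.  -289.8   54.5] 1.5
f [ 600.8 -183.2   21.4] 2.4
f [632.1 -90.7  50. ] 0.9
f [644.6  22.2  50. ] 1.1
f [640.7 123.8  49.6] 1.1
```

arm_command(translation=[[0.03, 0.02, 1], [0, 0, 1], [0, 0, 1], [0, 0, 0.6], [0, 0, 0.2]], twist=[[0, 0, 0], [0, 0, 0], [0, 0, 0], [0, 0, 0], [0, 0, 0]])

```text
t: 21.28
position: [547.2, -70.9, 37.2]
eef_rot: [[0.002, 1.0, -0.005], [1.0, -0.002, 0.001], [0.0, -0.005, -1.0]]
ft_force: [-1.6, -0.2, -0.2]
gripper_width: 72.4
grasp_force: 0.0
```

arm_command(translation=[[0, 0, 0], [0, 0, 0], [0, 0, 0], [0, 0, 0], [0, 0, 0]], twist=[[0, 0, 0], [0, 0, 0], [0, 0, 0], [0, 0, 0], [0, 0, 0]], hand=1)

```text
t: 21.7
position: [549.8, -70.3, 41.4]
eef_rot: [[0.001, 1.0, 0.002], [1.0, -0.001, -0.0], [-0.0, 0.002, -1.0]]
ft_force: [0.4, -0.5, -1.1]
gripper_width: 44.5
grasp_force: 40.9
```

arm_command(translation=[[0, 0, -0.3], [0, 0, -0.7], [0, 0, -1], [0, 0, -1], [0, 0, -1]], twist=[[0, 0, 0], [0, 0, 0], [0, 0, 0], [0, 0, 0], [0, 0, 0]])

```text
t: 22.12
position: [548.8, -70.0, 162.5]
eef_rot: [[0.0, 1.0, 0.0], [1.0, -0.0, -0.0], [-0.0, 0.0, -1.0]]
ft_force: [1.3, -0.3, -1.6]
gripper_width: 44.6
grasp_force: 41.2
```

arm_command(translation=[[0, 0, -0.3], [0, 0, 0], [0, 0, 0]], twist=[[0, 0, 0], [0, 0, 0], [0, 0, 0]])

```text
t: 22.37
position: [549.0, -70.1, 169.6]
eef_rot: [[0.0, 1.0, 0.001], [1.0, -0.0, -0.0], [-0.0, 0.001, -1.0]]
ft_force: [0.1, -0.4, -1.9]
gripper_width: 44.1
grasp_force: 41.3
```

arm_command(translation=[[0.96, 0.04, 0], [0.96, 0.04, 0], [0.96, 0.04, 0], [0.96, 0.04, 0], [0.96, 0.04, 0]], twist=[[0, 0, 0], [0, 0, 0], [0, 0, 0], [0, 0, 0], [0, 0, 0]])

```text
t: 22.78
position: [553.7, 75.0, 167.1]
eef_rot: [[0.001, 1.0, -0.004], [1.0, -0.001, -0.0], [-0.001, -0.004, -1.0]]
ft_force: [0.6, -0.6, -0.8]
gripper_width: 44.4
grasp_force: 41.3
```

arm_command(translation=[[0.96, 0.04, 0], [0.96, 0.04, 0], [0.96, 0.04, 0], [0.96, 0.04, 0], [0.96, 0.04, 0]], twist=[[0, 0, 0], [0, 0, 0], [0, 0, 0], [0, 0, 0], [0, 0, 0]])

```text
t: 23.2
position: [559.8, 218.9, 166.9]
eef_rot: [[0.0, 1.0, -0.004], [1.0, -0.0, -0.001], [-0.001, -0.004, -1.0]]
ft_force: [0.6, -0.2, -1.1]
gripper_width: 44.3
grasp_force: 41.3
```

arm_command(translation=[[0.96, 0.05, 0], [0.96, 0.05, 0], [0.96, 0.05, 0], [0.96, 0.05, 0], [0, 0, 0]], twist=[[0, 0, 0], [0, 0, 0], [0, 0, 0], [0, 0, 0], [0, 0, 0]])

```text
t: 23.62
position: [566.4, 337.4, 166.9]
eef_rot: [[-0.002, 1.0, -0.002], [1.0, 0.002, 0.001], [0.001, -0.002, -1.0]]
ft_force: [0.5, -0.7, -1.3]
gripper_width: 44.5
grasp_force: 41.3
```

arm_command(translation=[[0, 0, 0], [0, 0, 0], [0, 0, 1], [0, 0, 1], [0, 0, 1]], twist=[[0, 0, 0], [0, 0, 0], [0, 0, 0], [0, 0, 0], [0, 0, 0]])

```text
t: 24.03
position: [567.3, 331.6, 78.2]
eef_rot: [[0.002, 1.0, 0.0], [1.0, -0.002, -0.0], [-0.0, 0.0, -1.0]]
ft_force: [0.0, -0.0, -1.3]
gripper_width: 44.7
grasp_force: 41.4
```

arm_command(translation=[[0, 0, 0], [0, 0, 0], [0, 0, 0]], twist=[[0, 0, 0], [0, 0, 0], [0, 0, 0]])

```text
t: 24.28
position: [568.0, 332.6, 80.5]
eef_rot: [[0.001, 1.0, 0.001], [1.0, -0.001, 0.0], [0.0, 0.001, -1.0]]
ft_force: [0.3, 0.2, -2.0]
gripper_width: 44.4
grasp_force: 41.6
```

arm_command(translation=[[0.08, 0, 0.5], [0, 0, 0.35], [0, 0, 0.2], [0, 0, 0.1], [0, 0, 0]], twist=[[0, 0, 0], [0, 0, 0], [0, 0, 0], [0, 0, 0], [0, 0, 0]])

```text
t: 24.7
position: [566.8, 335.3, 45.5]
eef_rot: [[0.0, 1.0, -0.001], [1.0, -0.0, -0.001], [-0.001, -0.001, -1.0]]
ft_force: [-3.9, -2.1, 8.1]
gripper_width: 44.5
grasp_force: 42.4
```

arm_command(translation=[[0, 0, 0], [0, 0, 0]], twist=[[0, 0, 0], [0, 0, 0]])

```text
t: 24.87
position: [566.8, 335.3, 45.4]
eef_rot: [[0.0, 1.0, -0.001], [1.0, -0.0, -0.001], [-0.001, -0.001, -1.0]]
ft_force: [-3.9, -2.3, 8.1]
gripper_width: 44.3
grasp_force: 42.4
```

arm_command(translation=[[0, 0, 0], [0, 0, 0], [0, 0, 0], [0, 0, 0], [0, 0, 0]], twist=[[0, 0, 0], [0, 0, 0], [0, 0, 0], [0, 0, 0], [0, 0, 0]], hand=0.3)

```text
t: 25.28
position: [567.3, 335.5, 44.8]
eef_rot: [[0.0, 1.0, -0.0], [1.0, -0.0, -0.0], [-0.0, -0.0, -1.0]]
ft_force: [-0.7, -0.1, 0.1]
gripper_width: 59.9
grasp_force: 0.0
```

arm_command(translation=[[0, 0, -0.4], [0, 0, -1], [0, 0, -1], [0, 0, -1], [0, 0, -0.5]], twist=[[0, 0, 0], [0, 0, 0], [0, 0, 0], [0, 0, 0], [0, 0, 0]])

```text
t: 25.7
position: [568.7, 336.3, 166.7]
eef_rot: [[0.0, 1.0, 0.004], [1.0, -0.0, 0.002], [0.002, 0.004, -1.0]]
ft_force: [1.1, 0.6, 0.3]
gripper_width: 59.9
grasp_force: 0.0
```

arm_command(translation=[[-0.88, 0.3, 0], [-0.88, 0.3, 0], [-0.88, 0.3, 0], [-0.88, 0.3, 0], [-0.88, 0.3, 0]], twist=[[0, 0, 0], [0, 0, 0], [0, 0, 0], [0, 0, 0], [0, 0, 0]], hand=0.15)

```text
t: 26.12
position: [612.6, 202.4, 163.0]
eef_rot: [[0.0, 1.0, 0.001], [1.0, -0.0, 0.0], [0.0, 0.001, -1.0]]
ft_force: [1.1, 0.4, -0.8]
gripper_width: 72.6
grasp_force: 0.0
```

arm_command(translation=[[-0.88, 0.3, 0], [-0.88, 0.3, 0], [-0.88, 0.3, 0], [0, 0, 0], [0, 0, 0]], twist=[[0, 0, 0], [0, 0, 0], [0, 0, 0], [0, 0, 0], [0, 0, 0]])

```text
t: 26.53
position: [639.7, 123.0, 162.7]
eef_rot: [[0.003, 1.0, 0.001], [1.0, -0.003, 0.0], [0.0, 0.001, -1.0]]
ft_force: [-0.3, 0.2, 0.3]
gripper_width: 72.5
grasp_force: 0.0
```

```bash
python3 look.py w9.png; python3 - <<'E'
from h import *
pd=robot.camera_params('side');ps=robot.camera_params('scene')
print(hit(pd,198,293,0),hit(ps,299,343,0))
E
```

```text
26.5333 [639.7 123.  162.7] 72.52720853670928
w [319.  240.8] [  53   54 2200] [638.6 125.4] [638.5 119.7]
w [584.2 280.8] [  80   76 4462] [861.3  89.3] [878.3  80.8]
w [325.2 362.6] [  45   42 1498] [642.9  27. ] [643.2  13.7]
f [ 385.  -264.    34.3] 1.4
f [ 460.4 -245.4   34.4] 2.2
f [ 594.8 -290.    54.2] 1.5
f [ 600.9 -183.2   21.5] 2.4
f [632.3 -90.1  49.8] 2.0
f [644.7  22.4  49.2] 1.4
f [568.5 335.9  53.7] 1.5
[742.96667308 158.2496916    0.        ] [754.61779831 151.6107665    0.        ]
```

arm_command(translation=[[0.05, -0.02, 1], [0, 0, 1], [0, 0, 1], [0, 0, 0.8], [0, 0, 0.3]], twist=[[0, 0, 0], [0, 0, 0], [0, 0, 0], [0, 0, 0], [0, 0, 0]])

```text
t: 27.1
position: [636.0, 126.7, 35.5]
eef_rot: [[-0.001, 1.0, -0.005], [1.0, 0.001, -0.001], [-0.001, -0.005, -1.0]]
ft_force: [-0.2, 0.3, 0.1]
gripper_width: 72.4
grasp_force: 0.0
```

arm_command(translation=[[0, 0, 0], [0, 0, 0], [0, 0, 0], [0, 0, 0], [0, 0, 0]], twist=[[0, 0, 0], [0, 0, 0], [0, 0, 0], [0, 0, 0], [0, 0, 0]], hand=1)

```text
t: 27.52
position: [639.5, 126.0, 40.4]
eef_rot: [[0.0, 1.0, 0.002], [1.0, -0.0, 0.0], [0.0, 0.002, -1.0]]
ft_force: [0.1, -0.2, -0.8]
gripper_width: 44.8
grasp_force: 40.8
```

arm_command(translation=[[0, 0, -0.3], [0, 0, -0.7], [0, 0, -1], [0, 0, -1], [0, 0, -1]], twist=[[0, 0, 0], [0, 0, 0], [0, 0, 0], [0, 0, 0], [0, 0, 0]])

```text
t: 27.93
position: [638.5, 125.6, 161.2]
eef_rot: [[0.001, 1.0, 0.0], [1.0, -0.001, 0.0], [0.0, 0.0, -1.0]]
ft_force: [0.3, 0.8, -0.6]
gripper_width: 44.3
grasp_force: 41.0
```

arm_command(translation=[[0, 0, -0.3], [0, 0, 0], [0, 0, 0]], twist=[[0, 0, 0], [0, 0, 0], [0, 0, 0]])

```text
t: 28.18
position: [638.6, 125.7, 168.3]
eef_rot: [[0.001, 1.0, 0.001], [1.0, -0.001, 0.0], [0.0, 0.001, -1.0]]
ft_force: [-0.6, 0.1, -1.2]
gripper_width: 44.5
grasp_force: 41.1
```

arm_command(translation=[[0.68, -0.73, 0], [0.68, -0.73, 0], [0.68, -0.73, 0], [0.68, -0.73, 0], [0.68, -0.73, 0]], twist=[[0, 0, 0], [0, 0, 0], [0, 0, 0], [0, 0, 0], [0, 0, 0]])

```text
t: 28.6
position: [526.8, 227.9, 165.7]
eef_rot: [[0.001, 1.0, -0.003], [1.0, -0.001, -0.001], [-0.001, -0.003, -1.0]]
ft_force: [-0.3, 0.7, -0.5]
gripper_width: 44.8
grasp_force: 41.1
```

arm_command(translation=[[0.68, -0.73, 0], [0.68, -0.73, 0], [0.68, -0.73, 0], [0.68, -0.73, 0], [0.65, -0.73, 0]], twist=[[0, 0, 0], [0, 0, 0], [0, 0, 0], [0, 0, 0], [0, 0, 0]])

```text
t: 29.02
position: [417.5, 329.0, 165.9]
eef_rot: [[0.001, 1.0, -0.003], [1.0, -0.001, -0.002], [-0.002, -0.003, -1.0]]
ft_force: [0.1, -0.1, -1.1]
gripper_width: 45.1
grasp_force: 41.1
```

arm_command(translation=[[0, 0, 0], [0, 0, 0], [0, 0, 1], [0, 0, 1], [0, 0, 0.8]], twist=[[0, 0, 0], [0, 0, 0], [0, 0, 0], [0, 0, 0], [0, 0, 0]])

```text
t: 29.43
position: [419.6, 327.7, 81.6]
eef_rot: [[0.001, 1.0, -0.001], [1.0, -0.001, -0.001], [-0.001, -0.001, -1.0]]
ft_force: [-0.0, 0.4, -0.5]
gripper_width: 44.7
grasp_force: 41.2
```

arm_command(translation=[[0, 0, 0], [0, 0, 0], [0, 0, 0]], twist=[[0, 0, 0], [0, 0, 0], [0, 0, 0]])

```text
t: 29.68
position: [420.4, 328.7, 84.4]
eef_rot: [[0.001, 1.0, 0.0], [1.0, -0.001, -0.0], [-0.0, 0.0, -1.0]]
ft_force: [1.1, -0.4, -1.0]
gripper_width: 44.4
grasp_force: 41.3
```

arm_command(translation=[[0, 0, 0.6], [0, 0, 0.4], [0, 0, 0.22], [0, 0, 0.1], [0, 0, 0]], twist=[[0, 0, 0], [0, 0, 0], [0, 0, 0], [0, 0, 0], [0, 0, 0]])

```text
t: 30.1
position: [419.8, 328.9, 44.5]
eef_rot: [[0.0, 1.0, -0.0], [1.0, -0.0, -0.0], [-0.0, -0.0, -1.0]]
ft_force: [0.1, 0.4, -1.5]
gripper_width: 44.3
grasp_force: 41.5
```

arm_command(translation=[[0, 0, 0], [0, 0, 0], [0, 0, 0], [0, 0, 0], [0, 0, 0]], twist=[[0, 0, 0], [0, 0, 0], [0, 0, 0], [0, 0, 0], [0, 0, 0]], hand=0.3)

```text
t: 30.52
position: [419.8, 329.1, 44.5]
eef_rot: [[0.0, 1.0, 0.0], [1.0, -0.0, 0.0], [0.0, 0.0, -1.0]]
ft_force: [0.0, 0.1, 0.1]
gripper_width: 60.2
grasp_force: 0.0
```

arm_command(translation=[[0, 0, -0.4], [0, 0, -1], [0, 0, -1], [0, 0, -1], [0, 0, -0.5]], twist=[[0, 0, 0], [0, 0, 0], [0, 0, 0], [0, 0, 0], [0, 0, 0]])

```text
t: 30.93
position: [420.8, 329.8, 165.5]
eef_rot: [[0.001, 1.0, 0.003], [1.0, -0.001, 0.003], [0.003, 0.003, -1.0]]
ft_force: [1.2, 0.0, 0.9]
gripper_width: 59.6
grasp_force: 0.0
```

arm_command(translation=[[-0.93, 0.68, 0], [-0.93, 0.68, 0], [-0.93, 0.68, 0], [-0.93, 0.68, 0], [-0.93, 0.68, 0]], twist=[[0, 0, 0], [0, 0, 0], [0, 0, 0], [0, 0, 0], [0, 0, 0]], hand=0.15)

```text
t: 31.35
position: [522.4, 188.1, 162.5]
eef_rot: [[0.0, 1.0, 0.001], [1.0, -0.0, 0.0], [0.0, 0.001, -1.0]]
ft_force: [1.0, 0.6, 0.6]
gripper_width: 72.6
grasp_force: 0.0
```

arm_command(translation=[[-0.93, 0.68, 0], [-0.93, 0.68, 0], [-0.93, 0.68, 0], [-0.93, 0.68, 0], [-0.93, 0.68, 0]], twist=[[0, 0, 0], [0, 0, 0], [0, 0, 0], [0, 0, 0], [0, 0, 0]])

```text
t: 31.77
position: [624.3, 48.2, 162.3]
eef_rot: [[0.001, 1.0, 0.0], [1.0, -0.001, 0.0], [0.0, 0.0, -1.0]]
ft_force: [0.8, 0.1, -0.2]
gripper_width: 72.8
grasp_force: 0.0
```

arm_command(translation=[[-0.93, 0.65, 0], [0, 0, 0], [0, 0, 0]], twist=[[0, 0, 0], [0, 0, 0], [0, 0, 0]])

```text
t: 32.02
position: [643.7, 20.5, 162.0]
eef_rot: [[0.003, 1.0, 0.001], [1.0, -0.003, 0.0], [0.0, 0.001, -1.0]]
ft_force: [-1.0, 0.5, -0.3]
gripper_width: 72.3
grasp_force: 0.0
```

```bash
python3 look.py
```

```text
32.0167 [643.7  20.5 162. ] 72.30897963020558
w [600.4 167.6] [  74   89 5467] [860.7  81.8] [877.5  80.6]
w [319.6 239.1] [  52   54 2222] [642.9  24.3] [642.9  18.6]
w [304.1 373.6] [  43   42 1446] [630.3 -86. ] [ 629.3 -100.2]
w [158.9 458.8] [ 29  26 531] [ 473.5 -216.5] [ 460.4 -240.7]
f [ 595.  -290.    54.4] 1.3
f [ 600.8 -183.3   21.4] 2.4
f [631.7 -91.   49.1] 2.0
f [420.7 325.5  52.5] 0.6
f [568.7 335.9  53.8] 1.3
```

arm_command(translation=[[0.06, 0, 1], [0, 0, 1], [0, 0, 1], [0, 0, 0.8], [0, 0, 0.25]], twist=[[0, 0, 0], [0, 0, 0], [0, 0, 0], [0, 0, 0], [0, 0, 0]])

```text
t: 32.58
position: [639.9, 25.0, 36.4]
eef_rot: [[-0.001, 1.0, -0.006], [1.0, 0.001, -0.0], [-0.0, -0.006, -1.0]]
ft_force: [-1.2, 0.6, -0.1]
gripper_width: 72.8
grasp_force: 0.0
```

arm_command(translation=[[0, 0, 0], [0, 0, 0], [0, 0, 0], [0, 0, 0], [0, 0, 0]], twist=[[0, 0, 0], [0, 0, 0], [0, 0, 0], [0, 0, 0], [0, 0, 0]], hand=1)

```text
t: 33.0
position: [644.0, 23.9, 41.4]
eef_rot: [[0.0, 1.0, 0.002], [1.0, -0.0, 0.0], [0.0, 0.002, -1.0]]
ft_force: [-0.1, 0.7, 5.2]
gripper_width: 44.1
grasp_force: 41.3
```

arm_command(translation=[[0, 0, -0.3], [0, 0, -0.7], [0, 0, -1], [0, 0, -1], [0, 0, -1]], twist=[[0, 0, 0], [0, 0, 0], [0, 0, 0], [0, 0, 0], [0, 0, 0]])

```text
t: 33.42
position: [642.8, 23.6, 161.9]
eef_rot: [[0.001, 1.0, 0.0], [1.0, -0.001, -0.0], [-0.0, 0.0, -1.0]]
ft_force: [0.3, -0.2, -1.0]
gripper_width: 44.5
grasp_force: 41.1
```

arm_command(translation=[[0, 0, -0.3], [0, 0, 0], [0, 0, 0]], twist=[[0, 0, 0], [0, 0, 0], [0, 0, 0]])

```text
t: 33.67
position: [643.0, 23.7, 169.1]
eef_rot: [[0.001, 1.0, 0.001], [1.0, -0.001, 0.0], [0.0, 0.001, -1.0]]
ft_force: [-0.4, 0.6, -1.7]
gripper_width: 44.6
grasp_force: 41.2
```

arm_command(translation=[[0.98, -0.3, 0], [0.98, -0.3, 0], [0.98, -0.3, 0], [0.98, -0.3, 0], [0.98, -0.3, 0]], twist=[[0, 0, 0], [0, 0, 0], [0, 0, 0], [0, 0, 0], [0, 0, 0]])

```text
t: 34.08
position: [596.2, 171.5, 166.4]
eef_rot: [[0.001, 1.0, -0.004], [1.0, -0.001, -0.001], [-0.001, -0.004, -1.0]]
ft_force: [-0.3, 0.5, -0.8]
gripper_width: 44.6
grasp_force: 41.2
```

arm_command(translation=[[0.98, -0.3, 0], [0.98, -0.3, 0], [0.98, -0.3, 0], [0, 0, 0], [0, 0, 0]], twist=[[0, 0, 0], [0, 0, 0], [0, 0, 0], [0, 0, 0], [0, 0, 0]])

```text
t: 34.5
position: [569.5, 259.9, 166.6]
eef_rot: [[-0.002, 1.0, -0.003], [1.0, 0.002, -0.001], [-0.001, -0.003, -1.0]]
ft_force: [-0.5, 0.4, -0.9]
gripper_width: 44.3
grasp_force: 41.2
```

arm_command(translation=[[0.05, 0.03, 1], [0, 0, 1], [0, 0, 0.8], [0, 0, 0], [0, 0, 0]], twist=[[0, 0, 0], [0, 0, 0], [0, 0, 0], [0, 0, 0], [0, 0, 0]])

```text
t: 34.92
position: [570.9, 258.9, 82.9]
eef_rot: [[0.001, 1.0, -0.004], [1.0, -0.001, -0.002], [-0.002, -0.004, -1.0]]
ft_force: [0.6, -0.4, -0.0]
gripper_width: 44.4
grasp_force: 41.3
```

arm_command(translation=[[0, 0, 0], [0, 0, 0]], twist=[[0, 0, 0], [0, 0, 0]])

```text
t: 35.08
position: [573.2, 260.5, 86.3]
eef_rot: [[0.001, 1.0, 0.002], [1.0, -0.001, 0.001], [0.001, 0.002, -1.0]]
ft_force: [0.1, 0.4, 0.0]
gripper_width: 44.4
grasp_force: 41.3
```

arm_command(translation=[[0, -0.04, 0.6], [0, 0, 0.4], [0, 0, 0.23], [0, 0, 0.1], [0, 0, 0]], twist=[[0, 0, 0], [0, 0, 0], [0, 0, 0], [0, 0, 0], [0, 0, 0]])

```text
t: 35.5
position: [570.8, 260.4, 45.5]
eef_rot: [[0.0, 1.0, -0.0], [1.0, -0.0, -0.0], [-0.0, -0.0, -1.0]]
ft_force: [-0.2, -0.1, -0.5]
gripper_width: 44.0
grasp_force: 41.5
```

arm_command(translation=[[0, 0, 0], [0, 0, 0], [0, 0, 0], [0, 0, 0], [0, 0, 0]], twist=[[0, 0, 0], [0, 0, 0], [0, 0, 0], [0, 0, 0], [0, 0, 0]], hand=0.3)

```text
t: 35.92
position: [570.9, 260.5, 45.0]
eef_rot: [[0.0, 1.0, 0.0], [1.0, -0.0, 0.0], [0.0, 0.0, -1.0]]
ft_force: [-0.5, 0.7, 1.2]
gripper_width: 59.4
grasp_force: 0.0
```

arm_command(translation=[[0, 0, -0.4], [0, 0, -1], [0, 0, -1], [0, 0, -1], [0, 0, -0.5]], twist=[[0, 0, 0], [0, 0, 0], [0, 0, 0], [0, 0, 0], [0, 0, 0]])

```text
t: 36.33
position: [572.3, 261.1, 166.6]
eef_rot: [[0.0, 1.0, 0.004], [1.0, -0.0, 0.002], [0.002, 0.004, -1.0]]
ft_force: [0.9, 0.3, -0.1]
gripper_width: 59.7
grasp_force: 0.0
```

arm_command(translation=[[-0.97, 0.16, 0], [-0.97, 0.16, 0], [-0.97, 0.16, 0], [-0.97, 0.16, 0], [-0.97, 0.16, 0]], twist=[[0, 0, 0], [0, 0, 0], [0, 0, 0], [0, 0, 0], [0, 0, 0]], hand=0.15)

```text
t: 36.75
position: [594.9, 113.7, 163.0]
eef_rot: [[0.0, 1.0, 0.001], [1.0, -0.0, 0.0], [0.0, 0.001, -1.0]]
ft_force: [0.7, -0.6, -0.7]
gripper_width: 72.6
grasp_force: 0.0
```

arm_command(translation=[[-0.97, 0.16, 0], [-0.97, 0.16, 0], [-0.97, 0.16, 0], [-0.97, 0.16, 0], [-0.97, 0.16, 0]], twist=[[0, 0, 0], [0, 0, 0], [0, 0, 0], [0, 0, 0], [0, 0, 0]])

```text
t: 37.17
position: [618.9, -32.0, 162.9]
eef_rot: [[0.0, 1.0, 0.001], [1.0, -0.0, -0.0], [-0.0, 0.001, -1.0]]
ft_force: [1.2, 0.1, -0.5]
gripper_width: 72.6
grasp_force: 0.0
```

arm_command(translation=[[-0.97, 0.16, 0], [-0.97, 0.16, 0], [0, 0, 0], [0, 0, 0]], twist=[[0, 0, 0], [0, 0, 0], [0, 0, 0], [0, 0, 0]])

```text
t: 37.5
position: [628.4, -90.1, 162.6]
eef_rot: [[0.003, 1.0, 0.001], [1.0, -0.003, -0.0], [-0.0, 0.001, -1.0]]
ft_force: [-0.1, 0.0, 0.3]
gripper_width: 72.4
grasp_force: 0.0
```

```bash
python3 look.py
```

```text
37.5 [628.4 -90.1 162.6] 72.44078709912947
w [612.7  42.5] [  56   89 3988] [856.9  73.8] [874.4  80.5]
w [323.1 242.4] [  53   54 2209] [630.  -88.8] [630.2 -94.6]
w [287.4 335.5] [  70   60 2705] [ 603.6 -161.1] [ 601.7 -172.5]
f [ 385.1 -264.3   34.4] 0.9
f [ 460.3 -245.8   34.7] 1.5
f [ 595.1 -289.9   54.5] 1.3
f [ 600.9 -183.2   21.4] 2.4
f [420.8 325.5  52.8] 0.3
f [572.7 258.6  54. ] 1.3
f [568.6 335.9  53.9] 1.2
```

arm_command(translation=[[0.02, 0.06, 1], [0, 0, 1], [0, 0, 1], [0, 0, 0.8], [0, 0, 0.25]], twist=[[0, 0, 0], [0, 0, 0], [0, 0, 0], [0, 0, 0], [0, 0, 0]])

```text
t: 38.07
position: [627.6, -86.4, 36.9]
eef_rot: [[-0.001, 1.0, -0.005], [1.0, 0.001, 0.001], [0.001, -0.005, -1.0]]
ft_force: [-1.0, 0.5, 0.2]
gripper_width: 72.6
grasp_force: 0.0
```

arm_command(translation=[[0, 0, 0], [0, 0, 0], [0, 0, 0], [0, 0, 0], [0, 0, 0]], twist=[[0, 0, 0], [0, 0, 0], [0, 0, 0], [0, 0, 0], [0, 0, 0]], hand=1)

```text
t: 38.48
position: [631.1, -88.2, 41.9]
eef_rot: [[0.0, 1.0, 0.002], [1.0, -0.0, -0.0], [-0.0, 0.002, -1.0]]
ft_force: [1.0, 1.3, 3.8]
gripper_width: 44.4
grasp_force: 41.2
```

arm_command(translation=[[0, 0, -0.3], [0, 0, -0.7], [0, 0, -1], [0, 0, -1], [0, 0, -1]], twist=[[0, 0, 0], [0, 0, 0], [0, 0, 0], [0, 0, 0], [0, 0, 0]])

```text
t: 38.9
position: [629.9, -88.2, 162.6]
eef_rot: [[0.001, 1.0, 0.0], [1.0, -0.001, -0.0], [-0.0, 0.0, -1.0]]
ft_force: [0.6, 0.0, -0.7]
gripper_width: 44.8
grasp_force: 41.1
```

arm_command(translation=[[0, 0, -0.3], [0, 0, 0], [0, 0, 0]], twist=[[0, 0, 0], [0, 0, 0], [0, 0, 0]])

```text
t: 39.15
position: [630.0, -88.2, 169.8]
eef_rot: [[0.001, 1.0, 0.001], [1.0, -0.001, -0.0], [-0.0, 0.001, -1.0]]
ft_force: [-0.4, 0.3, -1.3]
gripper_width: 44.5
grasp_force: 41.2
```

arm_command(translation=[[0.95, -0.57, 0], [0.95, -0.57, 0], [0.95, -0.57, 0], [0.95, -0.57, 0], [0.95, -0.57, 0]], twist=[[0, 0, 0], [0, 0, 0], [0, 0, 0], [0, 0, 0], [0, 0, 0]])

```text
t: 39.57
position: [542.3, 55.3, 167.3]
eef_rot: [[0.001, 1.0, -0.004], [1.0, -0.001, -0.0], [-0.0, -0.004, -1.0]]
ft_force: [0.1, 0.1, -2.1]
gripper_width: 44.3
grasp_force: 41.2
```

arm_command(translation=[[0.95, -0.57, 0], [0.95, -0.57, 0], [0.95, -0.57, 0], [0.95, -0.57, 0], [0.95, -0.57, 0]], twist=[[0, 0, 0], [0, 0, 0], [0, 0, 0], [0, 0, 0], [0, 0, 0]])

```text
t: 39.98
position: [457.0, 197.5, 167.6]
eef_rot: [[0.001, 1.0, -0.003], [1.0, -0.001, -0.001], [-0.001, -0.003, -1.0]]
ft_force: [-0.0, 0.3, -0.5]
gripper_width: 44.6
grasp_force: 41.2
```

arm_command(translation=[[0.95, -0.57, 0], [0.95, -0.57, 0], [0, 0, 0], [0, 0, 0]], twist=[[0, 0, 0], [0, 0, 0], [0, 0, 0], [0, 0, 0]])

```text
t: 40.32
position: [423.2, 254.5, 167.8]
eef_rot: [[-0.003, 1.0, -0.003], [1.0, 0.003, -0.002], [-0.002, -0.003, -1.0]]
ft_force: [0.4, -1.0, -1.8]
gripper_width: 44.3
grasp_force: 41.2
```

arm_command(translation=[[0, 0, 1], [0, 0, 1], [0, 0, 0.8], [0, 0, 0], [0, 0, 0]], twist=[[0, 0, 0], [0, 0, 0], [0, 0, 0], [0, 0, 0], [0, 0, 0]])

```text
t: 40.73
position: [424.2, 252.4, 84.0]
eef_rot: [[0.001, 1.0, -0.004], [1.0, -0.001, -0.002], [-0.002, -0.004, -1.0]]
ft_force: [0.0, 0.0, -0.8]
gripper_width: 44.6
grasp_force: 41.4
```

arm_command(translation=[[0, 0, 0], [0, 0, 0]], twist=[[0, 0, 0], [0, 0, 0]])

```text
t: 40.9
position: [426.1, 254.0, 86.6]
eef_rot: [[0.001, 1.0, 0.002], [1.0, -0.001, 0.001], [0.001, 0.002, -1.0]]
ft_force: [0.5, 0.4, -0.8]
gripper_width: 44.5
grasp_force: 41.4
```

arm_command(translation=[[0, -0.06, 0.6], [0, 0, 0.4], [0, 0, 0.23], [0, 0, 0.1], [0, 0, 0]], twist=[[0, 0, 0], [0, 0, 0], [0, 0, 0], [0, 0, 0], [0, 0, 0]])

```text
t: 41.32
position: [423.7, 254.1, 46.1]
eef_rot: [[0.0, 1.0, 0.001], [1.0, -0.0, 0.0], [0.0, 0.001, -1.0]]
ft_force: [-0.1, 0.5, -1.2]
gripper_width: 44.3
grasp_force: 41.6
```

arm_command(translation=[[0, 0, 0], [0, 0, 0], [0, 0, 0], [0, 0, 0], [0, 0, 0]], twist=[[0, 0, 0], [0, 0, 0], [0, 0, 0], [0, 0, 0], [0, 0, 0]], hand=0.3)

```text
t: 41.73
position: [423.4, 254.0, 45.7]
eef_rot: [[0.0, 1.0, 0.0], [1.0, -0.0, 0.0], [0.0, 0.0, -1.0]]
ft_force: [-0.0, -0.0, 0.9]
gripper_width: 59.6
grasp_force: 0.0
```

arm_command(translation=[[0, 0, -0.4], [0, 0, -1], [0, 0, -1], [0, 0, -1], [0, 0, -1]], twist=[[0, 0, 0], [0, 0, 0], [0, 0, 0], [0, 0, 0], [0, 0, 0]])

```text
t: 42.15
position: [423.0, 253.8, 178.9]
eef_rot: [[0.0, 1.0, -0.0], [1.0, -0.0, -0.0], [-0.0, -0.0, -1.0]]
ft_force: [1.4, 0.3, 0.5]
gripper_width: 59.8
grasp_force: 0.0
```

arm_command(translation=[[-1, 0, -0.5], [-1, 0, -0.5], [-1, 0, -0.5], [-1, 0, 0], [0, 0, 0]], twist=[[0, 0, 0], [0, 0, 0], [0, 0, 0], [0, 0, 0], [0, 0, 0]])

```text
t: 42.57
position: [423.0, 130.4, 223.4]
eef_rot: [[0.002, 1.0, 0.001], [1.0, -0.002, -0.001], [-0.001, 0.001, -1.0]]
ft_force: [-0.3, 0.0, -0.9]
gripper_width: 59.6
grasp_force: 0.0
```

```bash
python3 look.py; python3 - <<'E'
from h import *
_,a=shot('scene');_,b=shot('side')
cv2.imwrite('pics/end.png',np.hstack([cv2.resize(a[150:400,160:560],(400,250)),cv2.resize(b[120:470,180:480],(400,466))[:250] if 0 else cv2.copyMakeBorder(b[120:470,200:600],0,0,0,0)[0:250]]))
full=np.hstack([a[140:480,160:560],b[120:460,180:580]]); cv2.imwrite('pics/end.png',full)
E
```

```text
42.5667 [423.  130.4 223.4] 59.62534970407434
w [320.8  71.3] [  45   44 1546] [423.4 251.2] [423.5 253.9]
w [496.4  74.6] [  40   40 1299] [570.4 258.9] [579.4 262. ]
w [453.6 439.8] [ 34  23 507] [ 584.3 -141.3] [ 594.2 -162.6]
f [ 460.5 -245.7   35. ] 0.9
f [ 596.2 -288.1   55.5] 1.4
f [ 600.9 -183.2   21.5] 2.5
f [424.8 250.6  52.7] 0.3
f [420.7 325.6  52.9] 0.4
f [572.6 258.6  53.8] 1.3
f [572.6 344.6  53.9] 0.6Traceback (most recent call last):
  File "<stdin>", line 3, in <module>
cv2.error: OpenCV(4.12.0) :-1: error: (-5:Bad argument) in function 'copyMakeBorder'
> Overload resolution failed:
>  - copyMakeBorder() missing required argument 'borderType' (pos 6)
>  - copyMakeBorder() missing required argument 'borderType' (pos 6)
```

```bash
python3 - <<'E'
from look import *
a,b=fixed()
cv2.imwrite('pics/end.png',np.hstack([a[140:480,160:560],b[120:460,180:580]]))
E
```

```text
f [ 460.4 -245.7   35.1] 0.7
f [ 596.  -288.7   55.1] 1.6
f [ 600.8 -183.    21.6] 2.4
f [424.9 250.5  52.9] 0.1
f [420.7 325.5  52.8] 0.5
f [572.7 258.7  54. ] 1.4
f [572.5 344.5  53.9] 0.6
```

View pics/end.png

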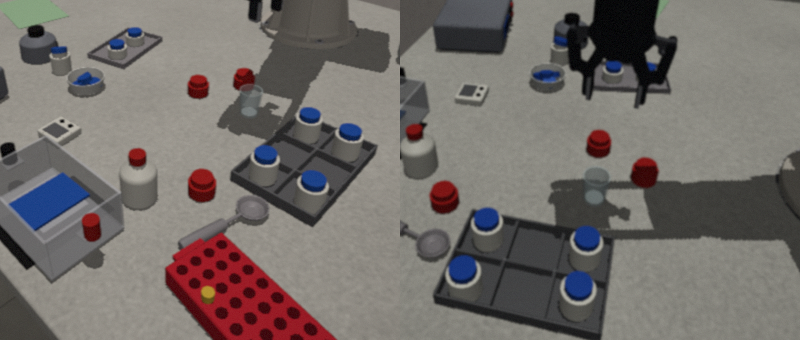

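The final picture shows four good jars upright, one per corner cell of the crate. Both short jars are in the tray at (117,45) and (135,37) in the left half of the picture. The crooked jar stands between dish and mixer at (60,57). One crate jar was nudged about 9 mm, but it still stands upright inside its cell.

```bash
python3 -c "
from bench import robot
print(robot.finish_job())"
```

```text
the job is handed in; nothing more can be done
None
```

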